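Pin the gate bar of a knife-riveting jig

ROBOT

A 6-joint arm with a two-finger parallel gripper is mounted at the origin on the work surface. World frame = base frame: x ahead of the robot, y to its left, z up, the work surface at z = 0. Lengths are in mm, angles in rad, forces in N, time in s.
With the tool pointing down it reaches from about 325 to 775 mm from the base axis. Payload 9.3 kg.
Tool frame: the origin (TCP) lies at the very end of the fingers, on their centre line; the grasp point (between the pads) lies 19 mm behind it; z points along the fingers, y is the direction in which the jaws open and shut (so a half turn about z gives the same grasp; the last joint's range is limited). The gripper opens to 85 mm and grips with 20 to 120 N. Pads are 22 mm wide; open, the fingers measure 114 mm over their backs; the gripper's body (76 mm by 85 mm) begins 54 mm behind the grasp point. The pads swing forward as they close: fully open they stand 13 mm farther back than shut.
Start: joints at [1.149, 0.259, 0.021, 1.334, 0, 1.418], TCP at [146.067, 530.246, 231.279] pointing down, gripper open.
Joint ranges: [-3.04, 3.04], [-0.91, 1.82], [-1.04, 1.36], [-1.92, 1.95], [-1.52, 1.45], [-3.14, 3.14]. Speed limits (rad/s): [2.22, 2.22, 2.79, 3.14, 3.14, 3.14].

INTERFACE

Orientations are given as a unit quaternion [x, y, z, w].
In Python, from bench import readout, imaging, close_job gives the robot as it stands. The module is installed in compiled form; this text tells all that it offers.
- The arm moves only by the tool jog_arm, never from a script. Its argument "moves" is text: rows parted by semicolons, each of 7 numbers parted by spaces: the turn, a rotation vector about the tool's x, y, z in rad, then the shift along the tool's x, y, z in mm, then the opening, from 0 (shut) to 1 (fully open). In form: ax ay az dx dy dz fingers; .... A call has 1 to 8 rows; each row shifts and turns the commanded pose from where the row before left it, along the tool's axes as they then stand; what a row does not reach is not made up. A row lasts 1/12 s, in which the tool goes at most 41.7 mm and 7.16 degrees, less where a joint would pass 70% of its speed; a pose out of reach is approached as far as the arm can. A call is refused whole if a number of a shift passes 41.7 or a number of a turn 0.125, either way. A call with a gripper value outside its range is refused whole. The fingers move at their own pace and stop on an object; "grip_force" is the grip in N (left out, the last holds). Time passes only in rows, so rows that do not move let the fingers close. It gives the time, the measured TCP pose, the force and the opening at its end, in the units of the state.
- readout.get_state(): the state, without advancing time (a new reading comes with each control period).
- imaging.camera(name): name is "scene" or "side" or "wrist"; returns a dict with "frame" (384x512x3 uint8, red, green, blue), "range_z" (384x512 float32, mm along the optical axis (not along the pixel's ray), 0 where there is no reading), "intrinsics" (3x3 intrinsics, pixels), "rvec" (rotation vector, rad) and "tvec" (3), from world to camera coordinates, as OpenCV has them; the wrist camera has in their place "hand_eye" (4x4, takes a point from camera to tool coordinates, whose origin is the TCP and whose axes are the flange's). Camera axes: x right, y down, z forward; pixel columns grow to the right and rows downward; lengths in mm; the calibration is good to about 2 mm. A picture is of the moment at which its call begins: read the wrist's pose just before it.
- close_job(): hands the job in, once; it reports no verdict.
The state is a dict: "time": time; "qpos": joint angles; "joint_vel": joint speeds; "effort": joint torques, N m; "position": TCP position; "eef_rot": TCP orientation; "force": force on the tool from outside, world axes, zero at the start; "torque": the same for the moment, N m; "grip_width": finger opening in mm.
Only numpy, scipy, OpenCV 4.12 (cv2) and the standard library are available. Lean on these libraries where they do the work, as an engineer would, in place of code of your own. Each camera call takes 0.05 s, during which the arm holds its last target.

TASK

Fit the loose steel gate bar to the riveting jig: thread its big eye down onto the jig's pivot post until it rests on the shoulder, then swing the bar into the fork up to its stop. Take the long headed pin from the wooden rack and push it straight down through fork and bar until its head is fully home on the fork, and let go. Leave the short pin and the headless dowel in the rack, and do not disturb the mug, the hammer or the tin.

Things in the scene. Friction and masses are not known exactly. Their poses are not given: they have to be found in the camera images.
- jig: Fixed riveting jig on a dark steel base plate 12 mm thick (x -125 to 125, y -75 to 90 mm). Origin on the table, midway between pivot post (x=-80) and fork (x=+80); z up. The fork is open to -y and along x, closed to +y: the bar lies about along x and swings in from the -y side about the post.
- jig_post (a point): Axis of the pivot post at its shoulder, 40 mm above the table: collar 36 mm across below; above it a spindle of 16 mm diameter, 26 mm tall (top z=66 mm), its last 4 mm tapering to 11 mm. Axes as the jig.
- jig_hole (a point): Axis of the fork's vertical hole (13.5 mm diameter through both cheeks, 1 mm chamfer) at the upper cheek's top, z=66 mm, where the pin head seats. Axes as the jig. Cheeks 34 mm along x, from 17 mm on the -y side to 27 mm on the +y side; upper z=56 to 66, slot z=36 to 56, lower z=24 to 36, free below to z=12.
- jig_stop (a point): Point on the stop face in the slot, 14.5 mm in +y from the hole's axis, z=46 mm: with the bar's small end against it the holes line up to about 1 mm.
- plunger_tip (a point): Spring plunger ball that stands 3 mm into the lower cheek's hole from the +x side, z=30 mm. The pin first stops on it some 8 to 13 mm short of home and must be pushed past it and all the way down, with some 6 to 15 N; then friction holds it.
- jig_rail (a point): Middle of a curved round guide rail (8 mm thick, top z=40 mm), radius 112 mm about the post, from 0.70 rad on the -y side to 0.08 rad on the +y side of the line post to fork: it carries the bar level while it swings.
- jig_cradle (a point): Middle of the top (z=36 mm) of a wooden cradle on the jig, 120 mm along x, 32 mm along y, centred 65 mm on the +y side; the knife on it reaches z=47 mm and its blade lies on to x=120 mm of the jig.
- bar: Loose flat steel gate bar, 12 mm thick, 0.35 kg, lying flat on the table. Origin on its underside midway between its two holes (160 mm apart); x points from the big eye to the small lug, z up. The straight part is 20 mm wide from x=-60 to x=66; centre of mass near the origin.
- bar_eye (a point): Centre of the big eye at the underside: ring 40 mm outside, hole 18 mm diameter, 12 mm thick, at x=-80 mm of the bar. Goes over the spindle.
- bar_lug (a point): Centre of the small lug hole at the underside: ring 28 mm outside, hole 15.5 mm diameter, at x=+80 mm of the bar. Goes into the fork.
- rack: Fixed wooden block 180 x 50 x 30 mm, origin at the middle of its underside, x along its length; three holes 60 mm apart along x (13 mm diameter, 22 mm deep). In each stands one of the three pins, shuffled.
- pin: The long headed pin, steel, 0.13 kg: shank 12 mm diameter and 50 mm long with a nose tapering to 7 mm over the last 6 mm, and a cylindrical head 24 mm diameter and 26 mm tall. Origin at the tip, z along the pin up to the head; it stands tip down with the tip 8 mm above the table, head underside 28 mm above the rack's top.
- pin_seat (a point): On the pin's axis at the underside of the head, 50 mm above its tip.
- short_pin: Short headed pin, same head but shank only 32 mm (head underside 10 mm above the rack's top). Origin at its tip, z up. Stays in the rack.
- dowel: Headless rod, 12 mm diameter, 66 mm long, origin at its lower tip, z up. Stays in the rack.
- mug: White mug, 80 mm diameter, 85 mm tall, handle to its +y; origin at the centre of its underside. Leave alone.
- hammer: Hammer lying on the bench, 260 mm long, handle towards its -x, origin under its middle. Leave alone.
- tin: Round flat tin, 87 mm diameter, 28 mm high, origin at the centre of its underside. Leave alone.

How it is judged (in metres and radians):
On the way, in this order (a step that is already met when the one before it is completed fails the run):
1. the big eye is threaded on the pivot post and rests on its shoulder (horizontal distance between bar_eye and jig_post below 0.005 m and z of bar_eye in the frame of jig_post between -0.004 and 0.004 m), for 0.2 s.
2. the bar's small end is swung into the fork, holes in line (all of step 1 and horizontal distance between bar_lug and jig_hole below 0.005 m and z of bar_lug in the frame of jig_hole between -0.034 and -0.015 m), for 0.2 s.
At the end, for the whole second after the job is handed in: Bar's eye on the post (within 5 mm of its axis, 4 mm of its shoulder), small end in the fork (hole within 5 mm of the fork hole's axis), long pin through both, head underside within 3 mm of the fork's top, 4 mm of the axis, upright to 0.08 rad; bar and pin at rest, released (all of step 2 and horizontal distance between pin_seat and jig_hole below 0.004 m and z of pin_seat in the frame of jig_hole between -0.003 and 0.003 m and angle between the z axis of pin and the z axis of jig, either way round below 0.08 rad and linear speed of each of pin, bar below 0.02 m/s); the robot touches nothing.
It fails at once if the mug is moved more than 20 mm (distance of mug from where it was at the start of the episode above 0.02 m).
It fails at once if the hammer is moved more than 20 mm (distance of hammer from where it was at the start of the episode above 0.02 m).
It fails at once if the tin is moved more than 20 mm (distance of tin from where it was at the start of the episode above 0.02 m).
It fails at once if the short_pin is moved more than 15 mm (distance of short_pin from where it was at the start of the episode above 0.015 m).
It fails at once if the dowel is moved more than 15 mm (distance of dowel from where it was at the start of the episode above 0.015 m).
It also fails if it takes over 61 s, if anything falls off the work surface, if the arm or the gripper's body presses on something with over 40 N, if the wrist force passes 120 N, or if a joint passes its speed limit or range.

## Working session

There is one attempt and no reset: what is moved stays moved. The work goes in short steps, Python scripts to look and compute and a tool call to move; the robot and the scene stay as the last step left them, time stands still between calls to the robot, and variables do not carry over. Pictures are saved under pics/ and viewed, and the job is handed in when it is done.

Besides the shell and the picture viewer there is one more tool, called after "Request:" as name(argument=value, ...) on one line, values as JSON. jog_arm: Moves the arm, as the interface text tells. Its arguments: {"type":"object","properties":{"moves":{"type":"string"},"grip_force":{"type":"number"}},"required":["moves"]}

```bash
mkdir -p pics
cat > h.py <<'E'
import numpy as np,cv2
from bench import readout,imaging
from scipy.spatial.transform import Rotation as R
def grab(n):
    s=readout.get_state(); c=imaging.camera(n)
    K=np.array(c['intrinsics']);
    if 'hand_eye' in c:
        T=np.eye(4);T[:3,:3]=R.from_quat(s['eef_rot']).as_matrix();T[:3,3]=s['position']
        M=T@np.array(c['hand_eye'])
    else:
        W=np.eye(4);W[:3,:3]=cv2.Rodrigues(np.array(c['rvec'],float))[0];W[:3,3]=np.array(c['tvec']).ravel()
        M=np.linalg.inv(W)
    np.savez(f'last_{n}.npz',f=c['frame'],d=c['range_z'],K=K,M=M)
    return c['frame'],c['range_z'],K,M,s
def load(n):
    z=np.load(f'last_{n}.npz');return z['f'],z['d'],z['K'],z['M']
def ray(u,v,K,M,z):
    d=M[:3,:3]@np.linalg.inv(K)@np.array([u,v,1.]);o=M[:3,3]
    return o+d*(z-o[2])/d[2]
def cloud(d,K,M):
    v,u=np.mgrid[:d.shape[0],:d.shape[1]]
    p=np.stack([(u-K[0,2])/K[0,0]*d,(v-K[1,2])/K[1,1]*d,d],-1)
    return p@M[:3,:3].T+M[:3,3]
def proj(p,K,M):
    q=(np.asarray(p)-M[:3,3])@M[:3,:3];q=q@K.T;return q[...,:2]/q[...,2:]
def save(f,name,s=1.5): cv2.imwrite(f'pics/{name}.png',cv2.resize(f[:,:,::-1],None,fx=s,fy=s))
E
python3 - <<'E'
from h import *
for n in ('scene','side','wrist'):
    f,d,K,M,s=grab(n); save(f,n+'0'); print(n,M[:3,3].round(),K[0,0],(d>0).mean())
print(s)
E
```

```text
scene [1437.  325.  699.] 389.16156935734676 0.9961598714192709
side [ 313. -623.  769.] 458.6487752540301 0.9962361653645834
wrist [ 64. 553. 372.] 290.1701278221086 0.9957275390625
{'time': 0.1, 'qpos': array([1.14941706e+00, 2.59127964e-01, 2.08289683e-02, 1.33370617e+00,
       2.07595473e-05, 1.41820757e+00]), 'joint_vel': array([ 0.00026033, -0.00217065,  0.0019313 , -0.00079588, -0.00099728,
       -0.00215654]), 'effort': array([ 4.83089461e-03, -5.56693161e+01,  3.45069480e+01,  1.17460874e-02,
       -1.27698936e-04,  7.54456806e-06]), 'position': array([145.94704032, 530.01521709, 230.72751701]), 'eef_rot': array([ 1.33991024e-01,  9.90982361e-01, -5.76761182e-04, -1.81042589e-04]), 'force': array([-0.37176197, -0.23402597, -0.14047906]), 'torque': array([-0.03590326,  0.03789603,  0.02165219]), 'grip_width': 85.13885296379233}
```

View pics/scene0.png

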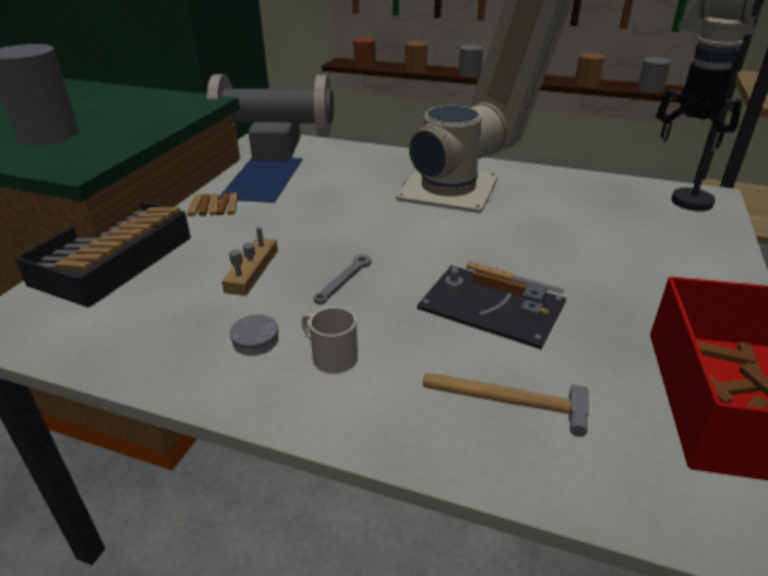

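View pics/side0.png

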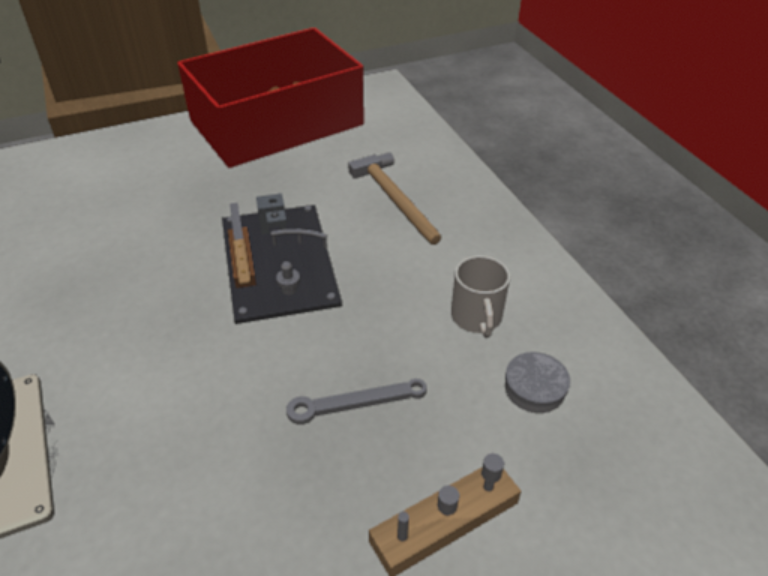

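View pics/wrist0.png

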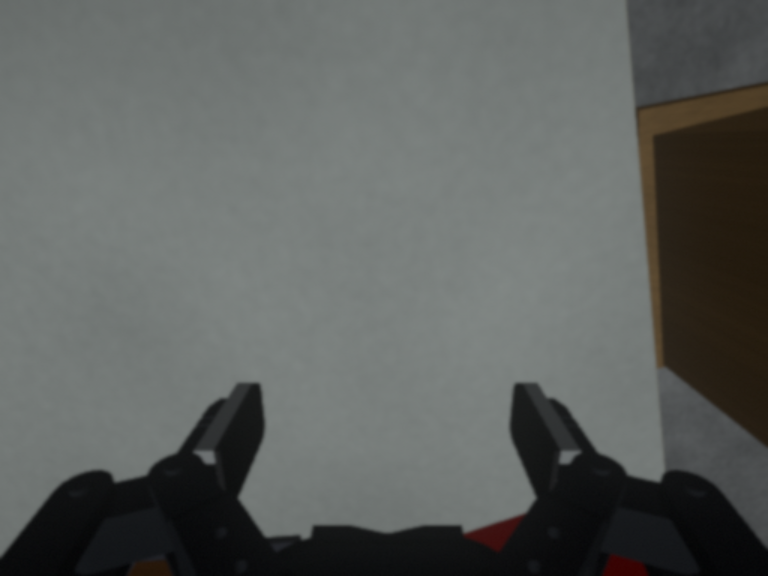

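Run:
```python
from h import *
f,d,K,M=load('side')
a=cv2.resize(f[235:290,180:295,::-1],None,fx=6,fy=6,interpolation=cv2.INTER_CUBIC);cv2.imwrite('pics/sbar.png',a)
a=cv2.resize(f[125:220,140:235,::-1],None,fx=6,fy=6,interpolation=cv2.INTER_CUBIC);cv2.imwrite('pics/sjig.png',a)
for n,l in {'side':[('eye',200,272,12),('lug',278.7,258.7,12),('post',191.5,177.5,66),('fork',180.5,134,66),('long',328.5,308,84),('short',299,330,66),('dowel',269,345,74)],
 'scene':[('eye',240.7,174,12),('lug',214,198,12),('post',302.5,180,66),('fork',357,195,66),('long',158,171,84),('short',166,164,66),('dowel',173,154,74)]}.items():
    f,d,K,M=load(n)
    for nm,u,v,z in l: print(n,nm,ray(u,v,K,M,z).round(1), cloud(d,K,M)[int(v),int(u)].round(1))
```

```text
side eye [430.1 -87.   12. ] [431.7 -79.9   1.9]
side lug [ 588.6 -119.4   12. ] [ 592.2 -109.6    0.6]
side post [486.6 126.7  66. ] [486.  128.1  66.5]
side fork [510.6 289.7  66. ] [511.2 298.5  59.6]
side long [ 595.1 -294.3   84. ] [ 595.1 -293.1   82.2]
side short [ 536.1 -302.5   66. ] [ 536.5 -302.    64.9]
side dowel [ 476.9 -310.4   74. ] [ 477.2 -309.9   72.9]
scene eye [441.8 -82.4  12. ] [428.9 -90.2   2.6]
scene lug [ 592.  -109.8   12. ] [ 582.  -115.     3.9]
scene post [491.9 133.6  66. ] [492.5 132.3  66.1]
scene fork [516.7 294.3  66. ] [508.8 294.1  60.5]
scene long [ 610.1 -279.2   84. ] [ 602.4 -284.8   78.3]
scene short [ 541.4 -294.9   66. ] [ 538.2 -297.1   63.7]
scene dowel [ 490.1 -297.6   74. ] [ 481.8 -303.1   68.5]
```

View pics/sbar.png

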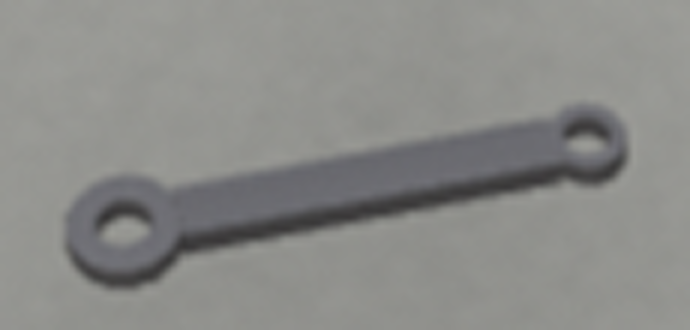

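View pics/sjig.png

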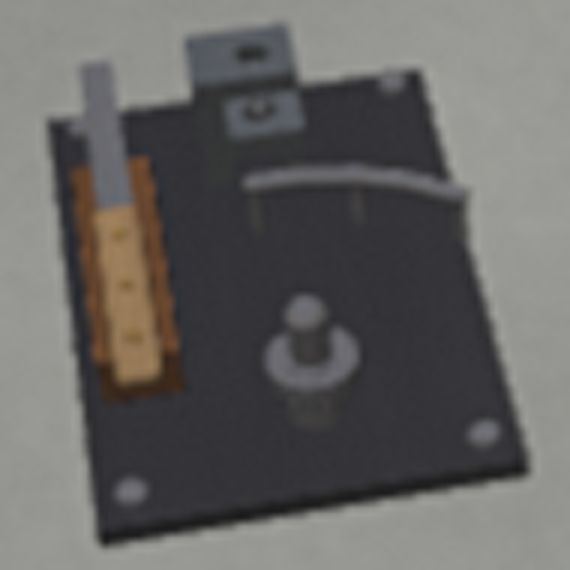

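Request:
jog_arm(moves="0 0 -0.069 0 0 0 1; 0 0 0 -30.8 -15.6 3.8 1; 0 0 0 -30.8 -15.6 3.8 1; 0 0 0 -30.8 -15.6 3.8 1; 0 0 0 -30.8 -15.6 3.8 1; 0 0 0 -30.8 -15.6 3.8 1; 0 0 0 -30.8 -15.6 3.8 1; 0 0 0 -30.8 -15.6 3.8 1")

```text
time: 0.82
position: [336.6, 379.1, 204.4]
eef_rot: [0.1, 0.995, -0.0, -0.0]
force: [0.3, 0.6, 0.2]
grip_width: 85.2
```

Request:
jog_arm(moves="0 0 0 -30.8 -15.6 3.8 1; 0 0 0 -30.8 -15.6 3.8 1; 0 0 0 -30.8 -15.6 3.8 1; 0 0 0 -30.8 -15.6 3.8 1; 0 0 0 -30.8 -15.6 3.8 1; 0 0 0 -30.8 -15.6 3.8 1; 0 0 0 -30.8 -15.6 3.8 1; 0 0 0 -30.8 -15.6 3.8 1")

```text
time: 1.48
position: [553.5, 207.8, 173.9]
eef_rot: [0.1, 0.995, -0.0, -0.0]
force: [1.1, 0.4, -0.6]
grip_width: 85.5
```

Request:
jog_arm(moves="0 0 0 -30.8 -15.6 3.8 1; 0 0 0 0 0 0 1; 0 0 0 0 0 0 1")

```text
time: 1.73
position: [580.3, 186.3, 169.2]
eef_rot: [0.101, 0.995, -0.0, -0.001]
force: [-0.4, -0.4, -0.6]
grip_width: 85.6
```

Run:
```python
from h import *
f,d,K,M,s=grab('wrist'); save(f,'wjig'); print(s['position'],s['eef_rot'],M.round(3),np.abs(s['joint_vel']).max(),K)
```

```text
[580.33096496 186.34376083 169.22160574] [ 1.01079697e-01  9.94877848e-01 -2.59570894e-04 -9.46563139e-04] [[ 2.01000e-01  9.26000e-01  3.19000e-01  4.97546e+02]
 [ 9.80000e-01 -1.90000e-01 -6.70000e-02  2.04176e+02]
 [-1.00000e-03  3.26000e-01 -9.45000e-01  3.10182e+02]
 [ 0.00000e+00  0.00000e+00  0.00000e+00  1.00000e+00]] 0.03925567841452201 [[290.17012782   0.         257.73799581]
 [  0.         290.17012782 197.40971756]
 [  0.           0.           1.        ]]
```

View pics/wjig.png

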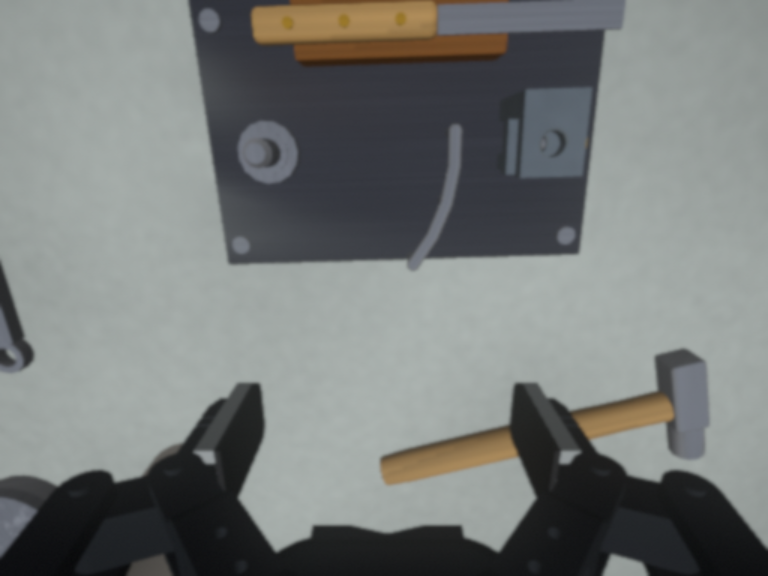

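Run:
```python
from h import *
f,d,K,M=load('wrist')
P=cloud(d,K,M)
for nm,(u0,u1,v0,v1) in {'post':(150,210,70,135),'fork':(330,405,50,130)}.items():
    z=P[v0:v1,u0:u1,2]; h=np.histogram(z,bins=np.arange(0,80,2)); print(nm,[(int(b),int(c)) for c,b in zip(*h) if c>15])
cv2.imwrite('pics/wz.png',np.hstack([cv2.resize(f[70:135,150:210,::-1],(420,455),interpolation=2),cv2.resize(f[50:115,335:400,::-1],(455,455),interpolation=2)])[:,:800])
# ray at collar edges: ellipse fit by z band
for nm,z0,z1,b,zz in (('collar',36,44,(150,210,70,135),40),('spin',62,70,(150,210,70,135),66),('forktop',62,70,(330,405,50,130),66)):
    m=((P[...,2]>z0)&(P[...,2]<z1)).astype(np.uint8); mm=np.zeros_like(m);u0,u1,v0,v1=b;mm[v0:v1,u0:u1]=m[v0:v1,u0:u1]
    cs,h=cv2.findContours(mm,cv2.RETR_CCOMP,cv2.CHAIN_APPROX_NONE)
    for c in cs:
        if len(c)<12: continue
        q=np.array([ray(u,v,K,M,zz)[:2] for u,v in c[:,0]],np.float32)
        (cx,cy),r=cv2.minEnclosingCircle(q); print(nm,len(c),cv2.minAreaRect(q),cv2.fitEllipse(q),r, np.array([cx,cy]).round(1))
```

```text
post [(8, 911), (10, 1584), (12, 23), (34, 17), (36, 270), (38, 587), (40, 44), (44, 16), (48, 16), (58, 16), (60, 77), (62, 116), (64, 113)]
fork [(8, 740), (10, 1127), (12, 23), (18, 16), (22, 20), (24, 32), (26, 30), (28, 27), (30, 50), (32, 188), (34, 221), (52, 17), (54, 50), (56, 55), (58, 57), (60, 64), (62, 985), (64, 1350)]
collar 116 ((487.0488586425781, 134.17620849609375), (35.23744583129883, 34.448577880859375), 78.40894317626953) ((486.6667175292969, 134.21450805664062), (34.2935791015625, 34.70803451538086), 173.06222534179688) 17.775989532470703 [486.6 134.2]
collar 68 ((485.8709716796875, 129.81556701660156), (23.058116912841797, 17.63875961303711), 78.41519165039062) ((485.92742919921875, 129.81863403320312), (18.271509170532227, 22.91908073425293), 170.6637725830078) 11.562582015991211 [485.7 129.9]
spin 56 ((486.6494140625, 134.88571166992188), (13.169679641723633, 13.644037246704102), 61.76581954956055) ((486.8451843261719, 134.73617553710938), (12.728285789489746, 12.991255760192871), 87.15248107910156) 7.120468616485596 [486.8 135.1]
forktop 200 ((508.8857727050781, 290.9557189941406), (34.41089630126953, 43.65043640136719), 80.1002426147461) ((508.78228759765625, 291.1142883300781), (38.9076042175293, 51.78565216064453), 79.74266052246094) 27.14459228515625 [508.9 291.6]
forktop 51 ((513.9203491210938, 290.0856628417969), (13.933855056762695, 13.926226615905762), 35.74618148803711) ((513.7793579101562, 289.8465576171875), (13.541854858398438, 14.08404541015625), 74.52983856201172) 7.249773979187012 [513.8 289.9]
```

View pics/wz.png

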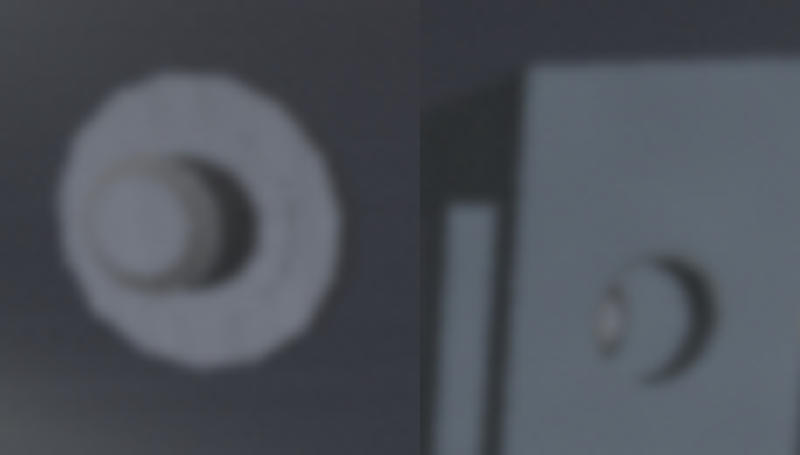

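Request:
jog_arm(moves="0 0 0 -3.5 -37.2 2.4 1; 0 0 0 -3.5 -37.2 2.4 1; 0 0 0 -3.5 -37.2 2.4 1; 0 0 0 -3.5 -37.2 2.4 1; 0 0 0 -3.5 -37.2 2.4 1; 0 0 0 -3.5 -37.2 2.4 1; 0 0 0 -3.5 -37.2 2.4 1; 0 0 0 -3.5 -37.2 2.4 1")

```text
time: 2.45
position: [547.0, -109.6, 151.8]
eef_rot: [0.099, 0.995, 0.0, 0.0]
force: [1.2, 0.6, -0.5]
grip_width: 85.5
```

Request:
jog_arm(moves="0 0 0 0 0 0 1; 0 0 0 0 0 0 1; 0 0 0 0 0 0 1")

```text
time: 2.7
position: [547.6, -108.3, 151.6]
eef_rot: [0.1, 0.995, 0.0, 0.0]
force: [0.3, 1.2, 0.5]
grip_width: 85.6
```

Run:
```python
from h import *
f,d,K,M,s=grab('wrist'); save(f,'wbar'); print(s['position'],s['eef_rot'],np.abs(s['joint_vel']).max())
P=cloud(d,K,M)
print(np.median(P[20:60,20:100,2]),np.median(P[20:60,400:490,2]))
hsv=cv2.cvtColor(f,cv2.COLOR_RGB2HSV)
z0=np.median(P[20:60,20:490,2])
m=((P[...,2]-z0>6)&(P[...,2]-z0<20)).astype(np.uint8); m[255:]=0
cs,h=cv2.findContours(m,cv2.RETR_CCOMP,cv2.CHAIN_APPROX_NONE)
for c in cs:
    if len(c)<25: continue
    q=np.array([ray(u,v,K,M,12)[:2] for u,v in c[:,0]],np.float32)
    (cx,cy),r=cv2.minEnclosingCircle(q); print(len(c),cv2.boundingRect(c),cv2.minAreaRect(q),cv2.fitEllipse(q),r,(cx,cy))
```

```text
[ 547.57756287 -108.34362753  151.61254512] [9.95095353e-02 9.95036583e-01 2.09951750e-04 7.90184954e-05] 0.023944788235515463
-1.718526222239774 -1.2236577121704215
315 (43, 119, 84, 136) ((519.8856811523438, -278.060302734375), (153.47158813476562, 11.226326942443848), 7.02155876159668) ((515.9384765625, -278.55181884765625), (9.532727241516113, 241.60214233398438), 97.10118865966797) 76.82095336914062 (519.8461303710938, -277.7392883300781)
433 (234, 32, 45, 203) ((506.13226318359375, -102.18746948242188), (38.5632209777832, 190.90029907226562), 77.61894226074219) ((483.3584289550781, -95.43527221679688), (30.740140914916992, 245.54055786132812), 79.79879760742188) 95.51751708984375 (506.4084777832031, -101.1661376953125)
38 (252, 215, 16, 14) ((586.2977294921875, -114.035888671875), (14.73796272277832, 14.705391883850098), 35.76473617553711) ((586.045166015625, -114.01101684570312), (14.134485244750977, 15.392671585083008), 170.89454650878906) 8.16809368133545 (586.432861328125, -113.86402893066406)
61 (245, 46, 22, 23) ((431.85711669921875, -86.3077621459961), (18.426645278930664, 17.466331481933594), 78.59307098388672) ((431.8348388671875, -86.08961486816406), (17.615251541137695, 18.11579704284668), 170.2024383544922) 9.37109661102295 (431.8674011230469, -86.17662048339844)
428 (441, 0, 71, 155) ((493.31695556640625, 115.04409790039062), (68.7969970703125, 130.2329559326172), 81.92150115966797) ((505.8897705078125, 108.20980072021484), (61.77200698852539, 160.8968048095703), 89.14979553222656) 72.60714721679688 (493.63726806640625, 117.30103302001953)
```

View pics/wbar.png

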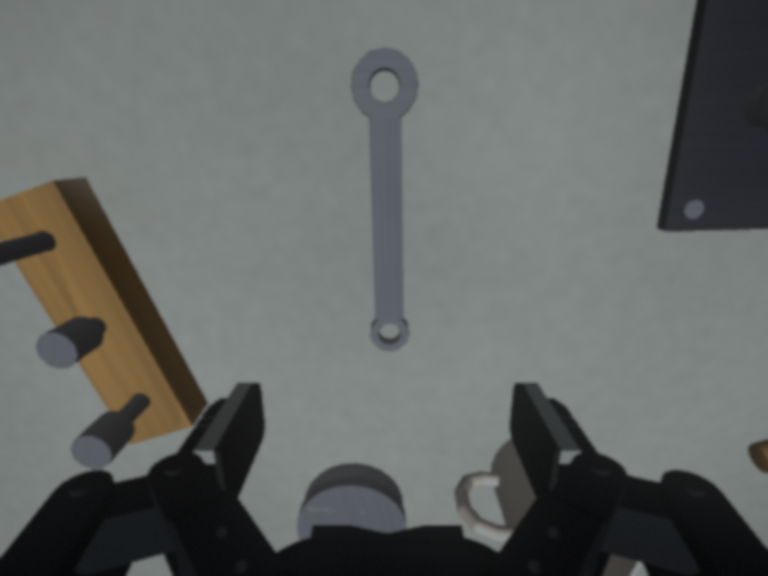

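Request:
jog_arm(moves="0 0 -0.021 20 0.6 20 0.6; 0 0 0 19.5 0.7 20 0.5; 0 0 0 0 0 36 0.5; 0 0 0 0 0 36 0.5; 0 0 0 0 0 24 0.5; 0 0 0 0 0 8 0.5; 0 0 0 0 0 3 0.5; 0 0 0 0 0 0 0.5")

```text
time: 3.42
position: [509.8, -99.9, 4.7]
eef_rot: [0.088, 0.996, 0.0, 0.0]
force: [-0.1, -0.2, 0.8]
grip_width: 43.0
```

Request:
jog_arm(moves="0 0 0 0 0 0 0; 0 0 0 0 0 0 0; 0 0 0 0 0 0 0; 0 0 0 0 0 0 0; 0 0 0 0 0 0 0; 0 0 0 0 0 0 0", grip_force=80)

```text
time: 3.92
position: [510.5, -100.8, 6.2]
eef_rot: [0.089, 0.996, -0.0, 0.002]
force: [0.2, 2.6, 6.9]
grip_width: 16.8
```

Run:
```python
from h import *
f,d,K,M,s=grab('wrist'); save(f,'wg1'); print(s['position'],s['force'],s['grip_width'])
```

```text
[ 510.48729    -100.79611373    6.17724677] [0.19756365 2.57774106 6.94063239] 16.81960725041146
```

View pics/wg1.png

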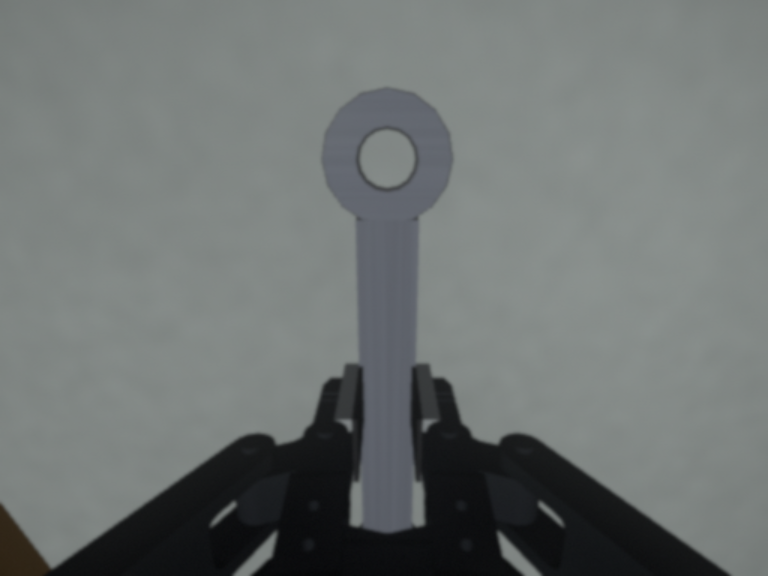

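Request:
jog_arm(moves="0 0 0 0 0 -15 0; 0 0 0 0 0 -35 0; 0 0 0 0 0 -40 0; 0 0 0 0 0 -30 0; 0 0 -0.12 0 0 0 0; 0 0 -0.12 0 0 0 0; 0 0 -0.12 0 0 0 0; 0 0 -0.12 0 0 0 0")

```text
time: 4.63
position: [509.3, -100.7, 125.3]
eef_rot: [-0.153, 0.988, -0.0, 0.001]
force: [0.7, 0.3, -4.2]
grip_width: 16.6
```

Request:
jog_arm(moves="0 0 -0.12 0 0 0 0; 0 0 -0.12 0 0 0 0; 0 0 -0.12 0 0 0 0; 0 0 -0.12 0 0 0 0; 0 0 -0.12 0 0 0 0; 0 0 -0.045 0 0 0 0; 0 0 0 0 0 0 0")

```text
time: 5.22
position: [509.3, -100.7, 125.0]
eef_rot: [-0.457, 0.89, -0.0, 0.0]
force: [0.1, 0.1, -3.7]
grip_width: 17.1
```

```bash
cat >> h.py <<'E'
def delta(tgt,s=None):
    s=s or readout.get_state()
    return R.from_quat(s['eef_rot']).as_matrix().T@(np.array(tgt)-s['position'])
def yawbar(s): # direction of -tool x
    m=R.from_quat(s['eef_rot']).as_matrix(); return np.arctan2(-m[1,0],-m[0,0])
E
python3 - <<'E'
from h import *
s=readout.get_state();print(s['position'],yawbar(s),R.from_quat(s['eef_rot']).as_matrix().round(3),delta([533,199,115],s),s['qpos'],s['force'])
E
```

```text
[ 509.31450408 -100.71742129  124.98290298] 0.9481684236095391 [[-0.583 -0.812  0.001]
 [-0.812  0.583 -0.   ]
 [-0.    -0.001 -1.   ]] [-257.28533846  155.553026      9.93500917] [-3.56988256e-01  2.61272585e-01 -2.54450405e-01  1.05432172e+00
  4.89488143e-05 -1.30515657e+00] [ 0.06385199  0.1393397  -3.7094341 ]
```

Request:
jog_arm(moves="0 0 0 -32.2 19.4 1.2 0; 0 0 0 -32.2 19.4 1.2 0; 0 0 0 -32.2 19.4 1.2 0; 0 0 0 -32.2 19.4 1.2 0; 0 0 0 -32.2 19.4 1.2 0; 0 0 0 -32.2 19.4 1.2 0; 0 0 0 -32.2 19.4 1.2 0; 0 0 0 -32.2 19.4 1.2 0")

```text
time: 5.88
position: [533.9, 200.9, 115.3]
eef_rot: [-0.455, 0.891, -0.0, 0.0]
force: [0.5, -0.3, -3.8]
grip_width: 17.1
```

Request:
jog_arm(moves="0 0 0 0 0 0 0; 0 0 0 0 0 0 0; 0 0 0 0 0 0 0")

```text
time: 6.13
position: [533.8, 199.0, 114.8]
eef_rot: [-0.455, 0.89, -0.0, -0.0]
force: [0.5, -0.1, -4.6]
grip_width: 17.0
```

Run:
```python
from h import *
f,d,K,M,s=grab('wrist'); save(f,'wth'); print(s['position'],s['force'],yawbar(s),np.abs(s['joint_vel']).max())
cv2.imwrite('pics/wthz.png',cv2.resize(f[50:180,190:330,::-1],None,fx=5,fy=5,interpolation=2))
```

```text
[533.83946142 199.04560421 114.83591038] [ 0.4864251  -0.06815067 -4.62613774] 0.9457614641055053 0.02904693702907398
```

View pics/wth.png

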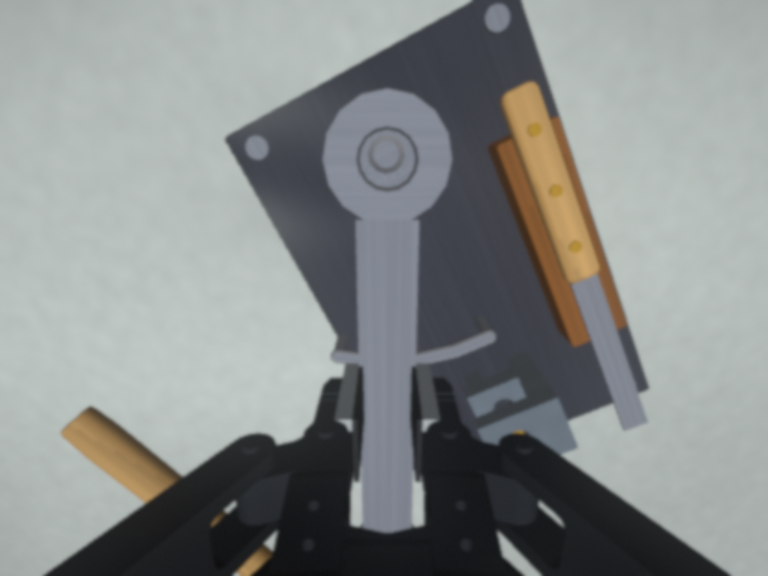

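View pics/wthz.png

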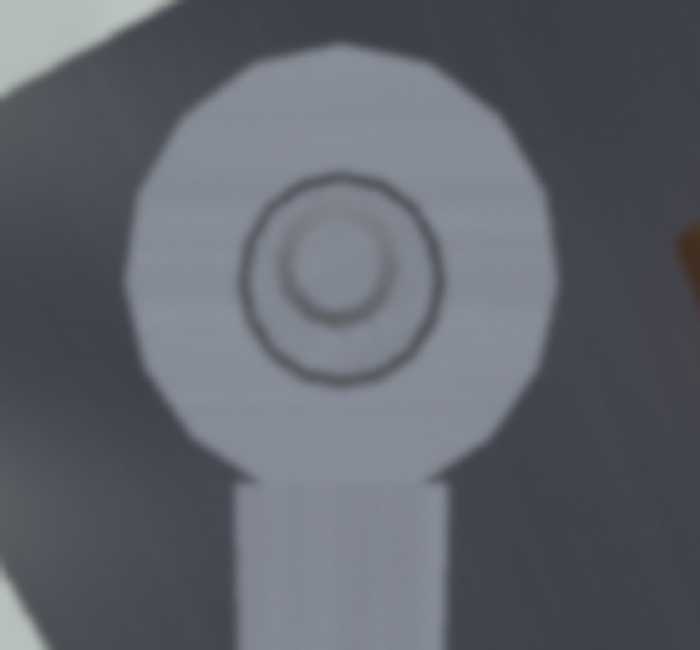

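Run:
```python
from h import *
f,d,K,M=load('wrist');P=cloud(d,K,M)
z=P[70:150,230:290,2];print([(round(b),c) for c,b in zip(*np.histogram(z,np.arange(30,130,3))) if c>20])
Rm=R.from_quat(readout.get_state()['eef_rot']).as_matrix()
for zb,zs in ((121,66),(119.5,64.5)):
    e=ray(258.2,105.8,K,M,zb);p=ray(257.4,102.8,K,M,zs);print(e,p,Rm.T@(p-e))
```

```text
[(36, np.int64(320)), (39, np.int64(272)), (60, np.int64(195)), (63, np.int64(296)), (108, np.int64(41)), (111, np.int64(49)), (114, np.int64(173)), (117, np.int64(3218)), (120, np.int64(24))]
[486.08774756 134.50577709 121.        ] [486.28809261 133.96541297  66.        ] [ 0.30439209 -0.47255371 55.000147  ]
[486.11056684 134.5383345  119.5       ] [486.30587934 133.98425628  64.5       ] [ 0.31845438 -0.47651039 55.00015158]
```

Request:
jog_arm(moves="0 0 0 0.3 -0.4 20 0; 0 0 0 0 0 14 0; 0 0 0 0 0 4 0; 0 0 0 0 0 0 0; 0 0 0 0 0 0 0")

```text
time: 6.6
position: [534.6, 197.7, 77.2]
eef_rot: [-0.455, 0.891, -0.0, 0.0]
force: [0.5, 0.3, -4.5]
grip_width: 16.8
```

Run:
```python
from h import *
f,d,K,M,s=grab('wrist'); print(s['position'],s['force'],yawbar(s),np.abs(s['joint_vel']).max())
cv2.imwrite('pics/wthz2.png',cv2.resize(f[50:180,190:330,::-1],None,fx=5,fy=5,interpolation=2))
```

```text
[534.56446554 197.71695767  77.24448974] [ 0.45334742  0.32755858 -4.54672013] 0.944548906019199 0.014762332749036641
```

View pics/wthz2.png

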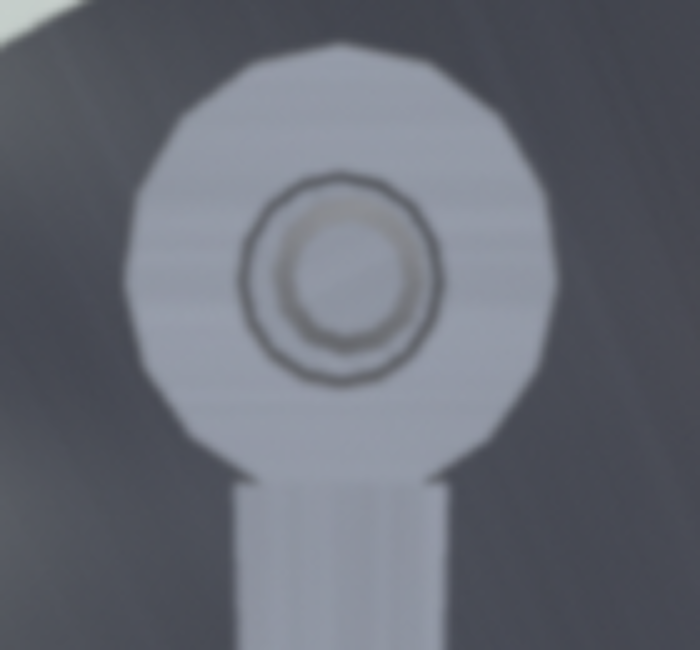

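Run:
```python
from h import *
f,d,K,M=load('wrist');s=readout.get_state()
Rm=R.from_quat(s['eef_rot']).as_matrix()
e=ray(190+341/5,50+279/5,K,M,83.2);p=ray(190+349/5,50+276/5,K,M,66);print(e,p,Rm.T@(p-e),s['position'])
```

```text
[486.73340217 133.23532492  83.2       ] [486.18640222 133.851321    66.        ] [-0.16505467  0.81764367 17.1995022 ] [534.83085857 197.96611017  77.61952753]
```

Request:
jog_arm(moves="0 0 0 -0.1 0.8 0 0; 0 0 0 0 0 6 0; 0 0 0 0 0 6 0; 0 0 0 0 0 6 0; 0 0 0 0 0 5 0; 0 0 0 0 0 3 0; 0 0 0 0 0 0 0")

```text
time: 7.23
position: [533.2, 199.0, 49.6]
eef_rot: [-0.456, 0.89, 0.0, -0.001]
force: [-0.3, 0.1, -3.4]
grip_width: 16.9
```

Run:
```python
from h import *
f,d,K,M,s=grab('wrist'); print(s['position'],s['force'],s['torque'],yawbar(s))
cv2.imwrite('pics/wthz3.png',cv2.resize(f[50:180,190:330,::-1],None,fx=5,fy=5,interpolation=2))
```

```text
[533.15700591 198.97789952  49.63823063] [-0.32907348  0.1129098  -3.41943451] [ 0.0285182  -0.02309458 -0.00828598] 0.9462262182324908
```

View pics/wthz3.png

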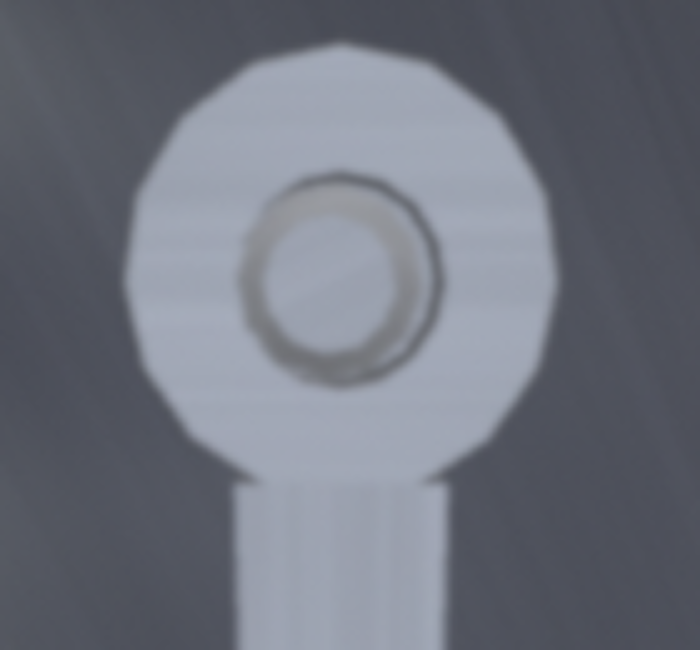

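Request:
jog_arm(moves="0 0 0 0 -0.5 2 0; 0 0 0 0 0 1.5 0; 0 0 0 0 0 0.7 0; 0 0 0 0 0 0 0; 0 0 0 0 0 0 0")

```text
time: 7.7
position: [534.2, 198.8, 46.7]
eef_rot: [-0.456, 0.89, -0.0, 0.0]
force: [0.7, 0.1, -2.4]
grip_width: 17.4
```

Request:
jog_arm(moves="0 0 0 0 0 0.7 0; 0 0 0 0 0 0 0; 0 0 0 0 0 0.6 0; 0 0 0 0 0 0 0")

```text
time: 8.03
position: [534.4, 198.9, 46.3]
eef_rot: [-0.456, 0.89, -0.0, 0.001]
force: [-2.0, -1.0, 9.3]
grip_width: 17.1
```

Request:
jog_arm(moves="0 0 0 0 0 -0.6 0; 0 0 -0.05 0 4 0 0; 0 0 -0.05 0 4 0 0; 0 0 -0.05 0 4 0 0; 0 0 -0.05 0 4 0 0; 0 0 0 0 0 0 0; 0 0 0 0 0 0 0")

```text
time: 8.62
position: [520.4, 207.2, 46.4]
eef_rot: [-0.542, 0.84, -0.0, 0.0]
force: [-2.5, -0.8, 7.3]
grip_width: 16.4
```

Run:
```python
from h import *
f,d,K,M,s=grab('wrist'); print(s['position'],s['force'],s['torque'],yawbar(s)); y=yawbar(s); print(s['position'][:2]-80*np.array([np.cos(y),np.sin(y)]), np.array([534.4,198.9])-80*np.array([np.cos(.946),np.sin(.946)]))
save(f,'wsw1')
```

```text
[520.37312899 207.24652098  46.37029688] [-2.53089757 -0.81246016  7.27190536] [-0.14686945  0.59771049  0.158879  ] 1.1452372125320402
[487.34672163 134.38187649] [487.60543285 134.01341829]
```

View pics/wsw1.png

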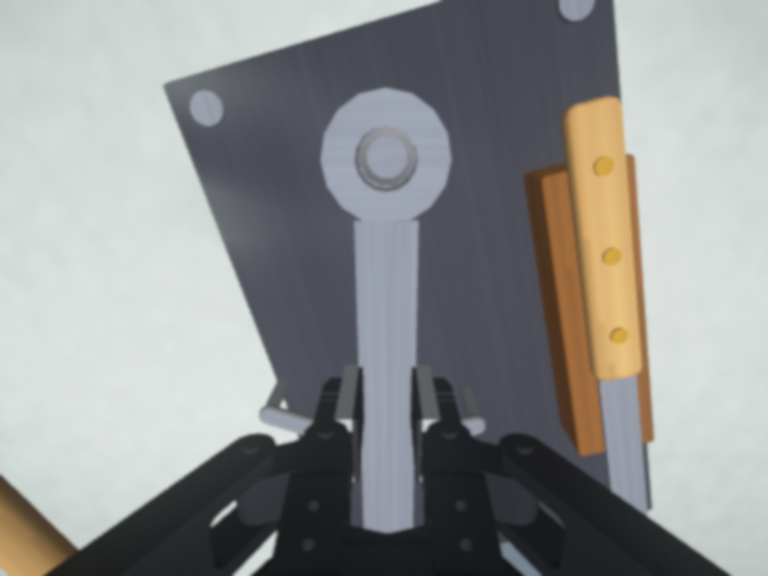

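Request:
jog_arm(moves="0 0 -0.05 0 4 0 0; 0 0 -0.05 0 4 0 0; 0 0 -0.05 0 4 0 0; 0 0 -0.05 0 4 0 0; 0 0 0 0 0 0 0; 0 0 -0.03 0 2.4 0 0; 0 0 0 0 0 0 0; 0 0 0 0 0 0 0")

```text
time: 9.33
position: [503.4, 212.8, 46.4]
eef_rot: [-0.634, 0.773, -0.0, 0.0]
force: [-2.1, -2.3, 6.2]
grip_width: 16.9
```

Run:
```python
from h import *
f,d,K,M,s=grab('wrist'); print(s['position'],s['force'],s['torque'],yawbar(s)); y=yawbar(s); print(s['position'][:2]-80*np.array([np.cos(y),np.sin(y)]))
save(f,'wsw2')
for n in ('side','scene'):
    f,d,K,M,s=grab(n); c=(slice(120,220),slice(130,240)) if n=='side' else (slice(160,240),slice(270,390))
    cv2.imwrite(f'pics/{n}2.png',cv2.resize(f[c][:,:,::-1],None,fx=6,fy=6,interpolation=2))
```

```text
[503.37001822 212.84920099  46.36846868] [-2.06335847 -2.27182219  6.22937681] [-0.47550344  0.45155976 -0.05224635] 1.3741771569655952
[487.74163718 134.39058957]
```

View pics/wsw2.png

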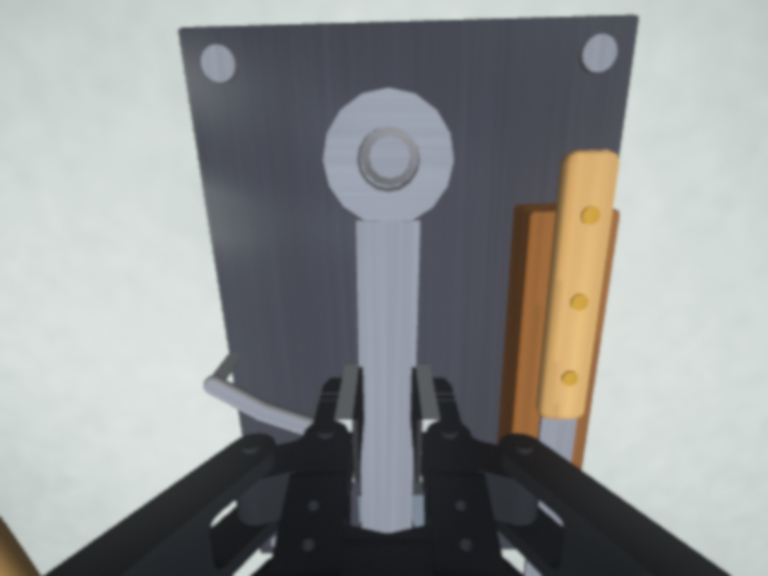

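View pics/side2.png

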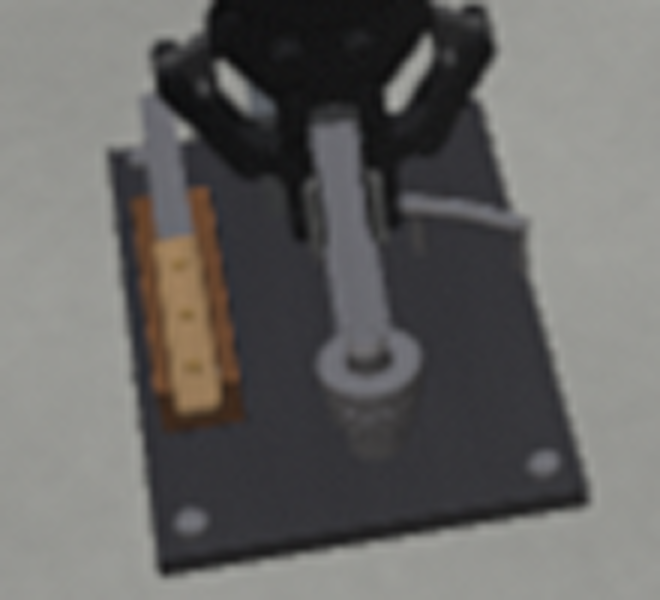

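View pics/scene2.png

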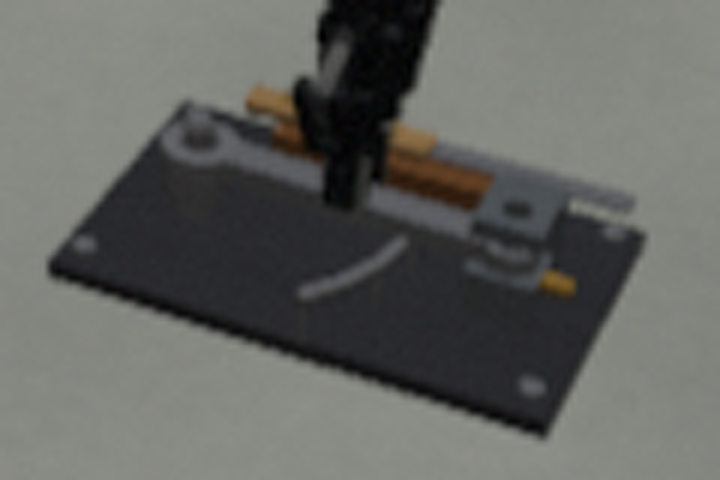

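Request:
jog_arm(moves="0 0 -0.012 0 1 0 0; 0 0 0 0 0 0 0; 0 0 -0.012 0 1 0 0; 0 0 0 0 0 0 0; 0 0 0 0 0 0 0")

```text
time: 9.9
position: [501.8, 213.1, 46.4]
eef_rot: [-0.643, 0.766, -0.001, 0.0]
force: [-0.8, -3.0, 6.9]
grip_width: 16.7
```

Request:
jog_arm(moves="0 0 -0.01 0 0.8 0 0; 0 0 0 0 0 0 0; 0 0 0 0 0 0 0")

```text
time: 10.15
position: [501.0, 213.3, 46.4]
eef_rot: [-0.647, 0.762, -0.001, 0.0]
force: [-0.1, -3.0, 5.5]
grip_width: 17.0
```

Run:
```python
from h import *
s=readout.get_state();print(s['position'],s['force'],s['torque'],yawbar(s))
f,d,K,M,s=grab('scene'); 
cv2.imwrite(f'pics/scene3.png',cv2.resize(f[180:220,330:380,::-1],None,fx=12,fy=12,interpolation=2))
```

```text
[501.04838093 213.29425079  46.38290056] [-0.086326   -3.01598946  5.54551378] [-0.56366475 -0.01572602 -0.16272038] 1.4077668199519557
```

View pics/scene3.png

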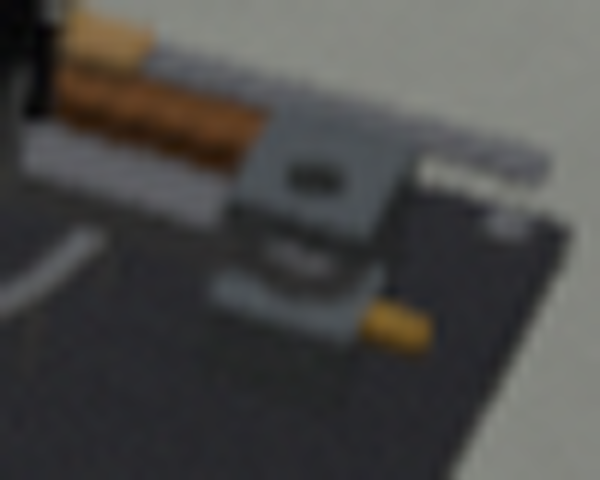

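Request:
jog_arm(moves="0 0 -0.01 0 0.8 0 0; 0 0 0 0 0 0 0; 0 0 -0.01 0 0.8 0 0; 0 0 0 0 0 0 0; 0 0 0 0 0 0 0")

```text
time: 10.62
position: [500.4, 213.4, 46.4]
eef_rot: [-0.655, 0.756, -0.001, 0.001]
force: [4.5, -4.0, 3.3]
grip_width: 17.0
```

Run:
```python
from h import *
s=readout.get_state();print(s['position'],s['force'],s['torque'],yawbar(s))
```

```text
[500.35365821 213.41204747  46.40411041] [ 4.54129049 -4.0169199   3.30484283] [-0.82697385 -0.88530808 -0.47060435] 1.4275429810532412
```

Request:
jog_arm(moves="0 0 0 0 0 0 0.45; 0 0 0 0 0 0 0.45; 0 0 0 0 0 0 0.45; 0 0 0 0 0 0 0.45; 0 0 0 0 0 -20 0.45; 0 0 0 0 0 -40 0.45; 0 0 0 0 0 -40 0.45; 0 0 0 0 0 0 0.45")

```text
time: 11.28
position: [501.4, 214.8, 152.8]
eef_rot: [-0.656, 0.755, -0.002, 0.004]
force: [0.2, 0.3, 0.3]
grip_width: 38.7
```

Run:
```python
from h import *
f,d,K,M,s=grab('wrist'); print(s['position'],s['force'],yawbar(s)); save(f,'wr3')
```

```text
[501.36636903 214.82289287 152.77430888] [0.19676143 0.28969634 0.27483647] 1.4303507222883987
```

View pics/wr3.png

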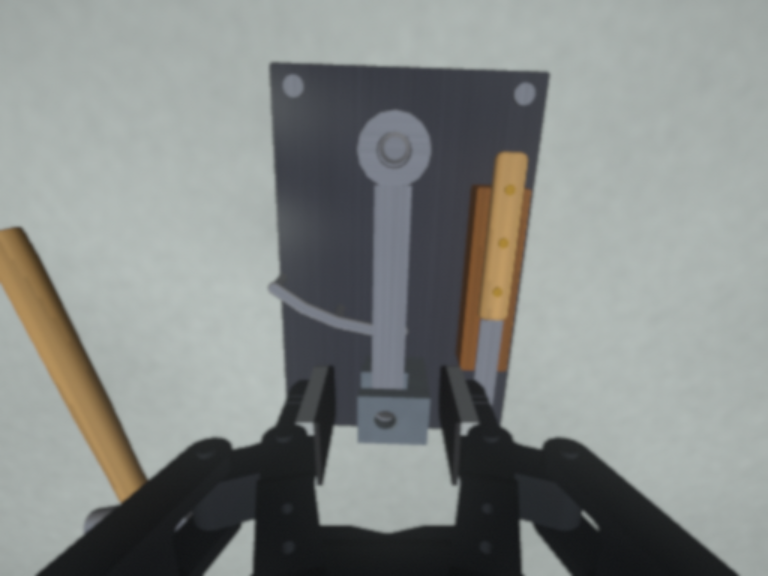

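Run:
```python
from h import *
f,d,K,M=load('wrist')
cv2.imwrite('pics/wr3z.png',cv2.resize(f[255:305,225:295,::-1],None,fx=10,fy=10,interpolation=2))
print(ray(257,280,K,M,66),ray(262.6,100,K,M,52))
```

```text
[512.96158863 289.84443981  66.        ] [486.68087123 134.95590825  52.        ]
```

View pics/wr3z.png

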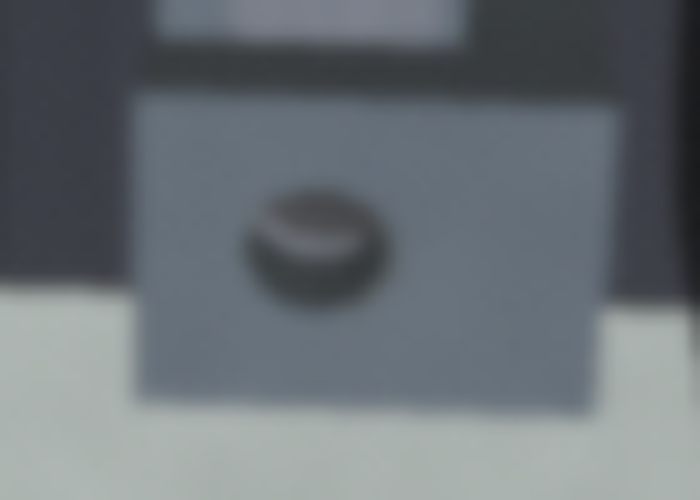

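Request:
jog_arm(moves="0 0 0.12 0 0 -5 0.6; 0 0 0.12 0 0 -5 0.6; 0 0 0.12 0 0 -5 0.6; 0 0 0.12 0 0 -5 0.6; 0 0 0.12 0 0 -5 0.6; 0 0 0.12 0 0 -5 0.6; 0 0 0.12 0 0 -5 0.6; 0 0 0.12 0 0 -5 0.6")

```text
time: 12.0
position: [498.2, 213.9, 185.0]
eef_rot: [-0.23, 0.973, 0.0, -0.001]
force: [0.1, 0.2, -0.2]
grip_width: 51.2
```

Request:
jog_arm(moves="0 0 0.12 0 0 0 0.6; 0 0 0.12 0 0 0 0.6; 0 0 0.095 0 0 0 0.6; 0 0 0 0 0 0 0.6")

```text
time: 12.33
position: [498.3, 213.9, 184.8]
eef_rot: [-0.065, 0.998, -0.0, -0.001]
force: [-0.3, 0.5, -0.6]
grip_width: 51.5
```

Run:
```python
from h import *
s=readout.get_state();print(s['position'],yawbar(s),delta([612,-292,180],s))
```

```text
[498.28098987 213.90597649 184.81272973] 0.13098320881051304 [ -46.67682153 -516.42502375    4.74361154]
```

Request:
jog_arm(moves="0 0 0 -3.3 -36.9 0 0.6; 0 0 0 -3.3 -36.9 0 0.6; 0 0 0 -3.3 -36.9 0 0.6; 0 0 0 -3.3 -36.9 0 0.6; 0 0 0 -3.3 -36.9 0 0.6; 0 0 0 -3.3 -36.9 0 0.6; 0 0 0 -3.3 -36.9 0 0.6")

```text
time: 12.92
position: [556.3, -40.6, 185.2]
eef_rot: [-0.069, 0.998, 0.0, -0.0]
force: [0.2, 0.6, -0.4]
grip_width: 51.2
```

Request:
jog_arm(moves="0 0 0 -3.3 -36.9 0 0.6; 0 0 0 -3.3 -36.9 0 0.6; 0 0 0 -3.3 -36.9 0 0.6; 0 0 0 -3.3 -36.9 0 0.6; 0 0 0 -3.3 -36.9 0 0.6; 0 0 0 -3.3 -36.9 0 0.6; 0 0 0 -3.3 -36.9 0 0.6; 0 0 0 0 0 0 0.6")

```text
time: 13.58
position: [614.4, -297.8, 183.3]
eef_rot: [-0.067, 0.998, -0.0, -0.001]
force: [-0.5, 1.0, -0.7]
grip_width: 51.0
```

Request:
jog_arm(moves="0 0 0 0 0 0 0.6; 0 0 0 0 0 0 0.6")

```text
time: 13.75
position: [613.8, -291.5, 184.7]
eef_rot: [-0.068, 0.998, 0.001, -0.001]
force: [0.4, 0.5, -0.1]
grip_width: 51.2
```

Run:
```python
from h import *
f,d,K,M,s=grab('wrist'); print(s['position'],s['force'],yawbar(s)); save(f,'wpin')
P=cloud(d,K,M); z=P[...,2]
z0=np.median(z[20:100,20:100]);print(z0)
for lo,hi,zz in ((76,90,84),(60,70,66),(68,76,74)):
    m=((z>lo-2)&(z<hi-2)).astype(np.uint8); m[300:]=0
    cs,_=cv2.findContours(m,cv2.RETR_EXTERNAL,cv2.CHAIN_APPROX_NONE)
    for c in cs:
        if cv2.contourArea(c)<40: continue
        q=np.array([ray(u,v,K,M,zz)[:2] for u,v in c[:,0]],np.float32)
        print(zz,cv2.boundingRect(c),cv2.fitEllipse(q))
```

```text
[ 613.83140244 -291.54662429  184.73766851] [ 0.44741774  0.48993732 -0.05816818] 0.1367935403719559
-1.0110680464254358
84 (243, 164, 28, 28) ((594.8850708007812, -294.2581787109375), (22.546907424926758, 24.174049377441406), 96.46026611328125)
66 (464, 293, 44, 7) ((697.0027465820312, -32.157188415527344), (8.088273048400879, 47.321285247802734), 7.795540809631348)
66 (244, 91, 28, 29) ((536.7528076171875, -301.5144348144531), (22.378467559814453, 22.573165893554688), 175.6605682373047)
66 (0, 51, 12, 240) ((684.513427734375, -531.781005859375), (7.5237836837768555, 276.9384765625), 83.352294921875)
74 (0, 198, 6, 96) ((734.9971313476562, -535.2210083007812), (3.843346357345581, 145.44650268554688), 82.61318969726562)
74 (251, 15, 16, 20) ((478.1771545410156, -308.7488708496094), (11.358987808227539, 12.397053718566895), 111.18302154541016)
```

View pics/wpin.png

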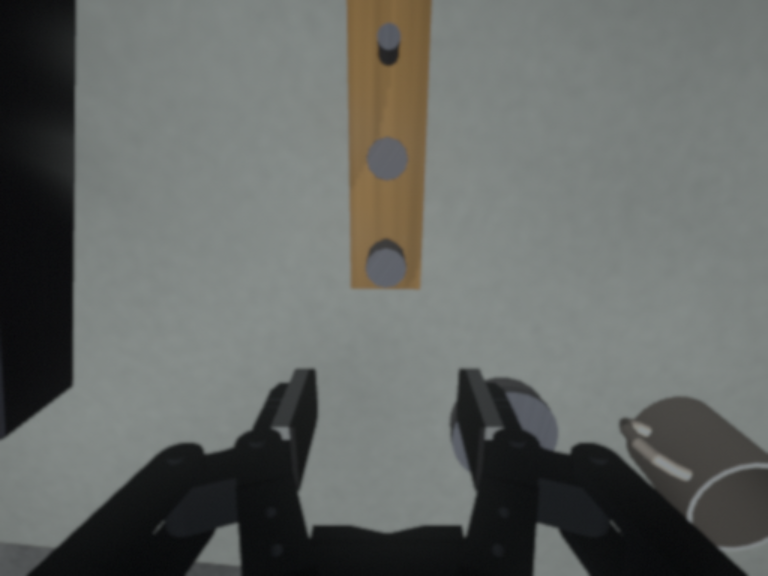

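Run:
```python
from h import *
s=readout.get_state();print(s['position'],yawbar(s),delta([595.2,-294.2,62],s))
```

```text
[ 613.88640236 -290.9046964   185.2491335 ] 0.1372442151310748 [ 18.8618606   -0.83494106 123.26363071]
```

Request:
jog_arm(moves="0 0 0.012 18.9 -0.8 10 0.6; 0 0 0 0 0 35 0.6; 0 0 0 0 0 35 0.6; 0 0 0 0 0 28 0.6; 0 0 0 0 0 12 0.6; 0 0 0 0 0 3 0.6; 0 0 0 0 0 0 0.6; 0 0 0 0 0 0 0.6")

```text
time: 14.47
position: [596.2, -294.6, 64.2]
eef_rot: [-0.062, 0.998, -0.0, 0.001]
force: [0.4, -0.4, 0.1]
grip_width: 51.0
```

Run:
```python
from h import *
s=readout.get_state();print(s['position'],yawbar(s),delta([595.2,-294.2,62],s),s['force'])
```

```text
[ 596.18731832 -294.59674546   64.15783521] 0.12475211756189458 [0.93304065 0.51873415 2.15610928] [ 0.38787742 -0.40375844  0.14877264]
```

Request:
jog_arm(moves="0 0 0 0.9 0.4 1.5 0.6; 0 0 0 0 0 0 0; 0 0 0 0 0 0 0; 0 0 0 0 0 0 0; 0 0 0 0 0 0 0; 0 0 0 0 0 0 0; 0 0 0 0 0 0 0", grip_force=80)

```text
time: 15.05
position: [595.0, -295.0, 62.4]
eef_rot: [-0.062, 0.998, -0.0, 0.001]
force: [-1.3, 1.5, 5.8]
grip_width: 21.2
```

Run:
```python
from h import *
f,d,K,M,s=grab('wrist'); print(s['position'],s['force'],s['torque'],s['grip_width']); save(f,'wpg')
f,d,K,M,s=grab('side')
cv2.imwrite(f'pics/sidepg.png',cv2.resize(f[270:384,230:370,::-1],None,fx=5,fy=5,interpolation=2))
```

```text
[ 595.03986502 -295.01694131   62.44231329] [-1.34843322  1.45150944  5.77194072] [0.23261979 0.14853738 0.00039428] 21.17134565992043
```

View pics/wpg.png

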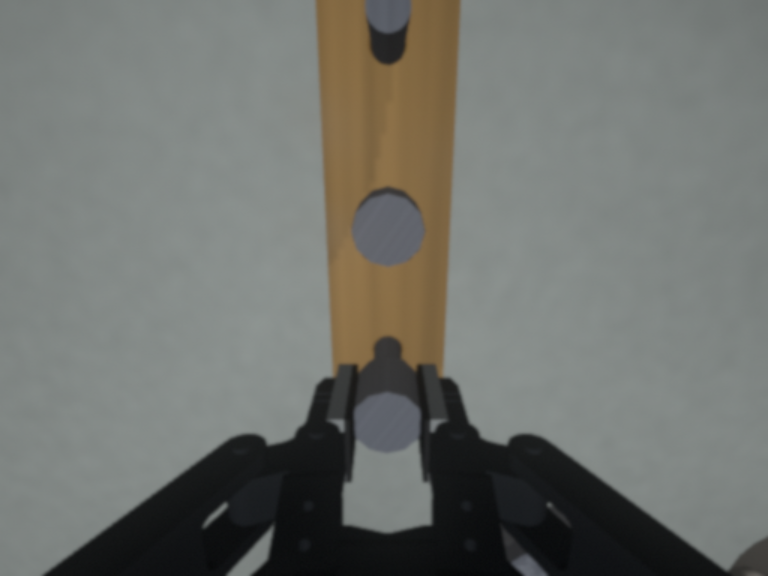

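View pics/sidepg.png

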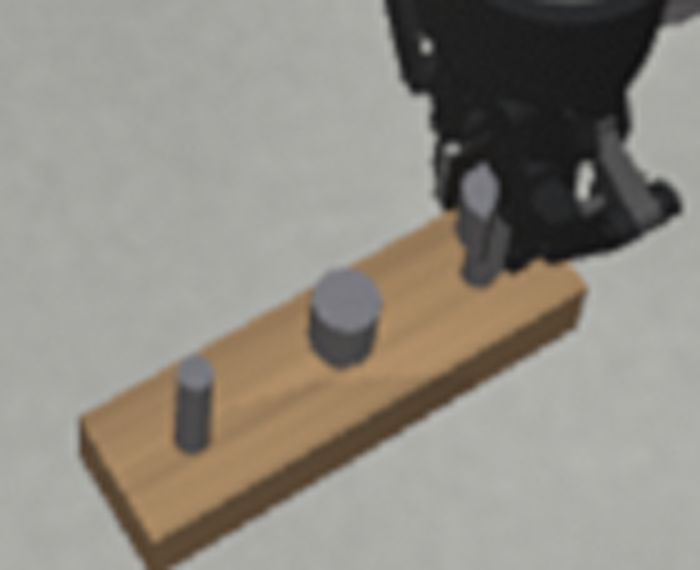

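Request:
jog_arm(moves="0 0 0 0 0 -8 0; 0 0 0 0 0 -25 0; 0 0 0 0 0 -40 0; 0 0 0 0 0 -35 0; 0 0 0 0 0 0 0; 0 0 0 0 0 0 0")

```text
time: 15.65
position: [595.4, -295.4, 172.1]
eef_rot: [-0.062, 0.998, -0.001, 0.002]
force: [-0.1, 0.2, -2.3]
grip_width: 21.6
```

Run:
```python
from h import *
f,d,K,M,s=grab('wrist'); print(s['position'],s['force'],s['torque'],s['grip_width'],yawbar(s),delta([513.8,290.3,140],s))
P=cloud(d,K,M);t=(P-s['position'])@R.from_quat(s['eef_rot']).as_matrix()
m=((np.abs(t[...,1])<13)&(np.abs(t[...,0])<25)&(t[...,2]<-12)&(t[...,2]>-35)).astype(np.uint8)
cs,_=cv2.findContours(m,cv2.RETR_EXTERNAL,cv2.CHAIN_APPROX_NONE);c=max(cs,key=cv2.contourArea)
print(cv2.boundingRect(c),np.median(t[m>0],0))
cv2.imwrite('pics/pz.png',cv2.resize(f[210:330,200:310,::-1],None,fx=5,fy=5,interpolation=2))
```

```text
[ 595.41743886 -295.43133742  172.08739916] [-0.1135486   0.20599644 -2.29603052] [ 0.00351235  0.03925562 -0.03482133] 21.587003216437353 0.12316805103817209 [  9.15115022 591.41946251  30.19077616]
(226, 251, 61, 68) [  3.16094471   0.46025083 -19.69782936]
```

View pics/pz.png

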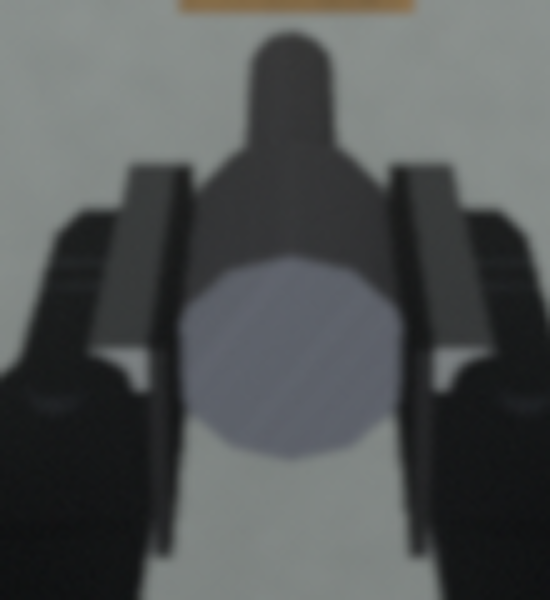

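Request:
jog_arm(moves="0 0 0 0.6 39.4 0 0; 0 0 0 0.6 39.4 0 0; 0 0 0 0.6 39.4 0 0; 0 0 0 0.6 39.4 0 0; 0 0 0 0.6 39.4 0 0; 0 0 0 0.6 39.4 0 0; 0 0 0 0.6 39.4 0 0; 0 0 0 0.6 39.4 0 0")

```text
time: 16.37
position: [549.6, 19.2, 167.7]
eef_rot: [-0.061, 0.998, 0.0, -0.001]
force: [1.1, 0.2, -1.2]
grip_width: 21.7
```

Request:
jog_arm(moves="0 0 0 0.6 39.4 0 0; 0 0 0 0.6 39.4 0 0; 0 0 0 0.6 39.4 0 0; 0 0 0 0.6 39.4 0 0; 0 0 0 0.6 39.4 5 0; 0 0 0 0.6 39.4 10 0; 0 0 0 0.6 39.4 15 0; 0 0 0 0 0 0 0")

```text
time: 17.03
position: [509.7, 295.1, 135.1]
eef_rot: [-0.064, 0.998, -0.0, -0.003]
force: [-1.1, -2.1, -1.5]
grip_width: 21.3
```

Request:
jog_arm(moves="0 0 0 0 0 0 0; 0 0 0 0 0 0 0; 0 0 0 0 0 0 0")

```text
time: 17.28
position: [513.1, 289.2, 139.1]
eef_rot: [-0.061, 0.998, -0.0, -0.0]
force: [0.5, 0.1, -1.1]
grip_width: 21.4
```

Run:
```python
from h import *
f,d,K,M,s=grab('wrist'); p=s['position'];print(p,s['eef_rot'],s['force'],yawbar(s),delta([513.8,290.3,140],s)); save(f,'wph')
Rm=R.from_quat(s['eef_rot']).as_matrix()
for z in (19.7,21.6):
    print('head',Rm.T@(ray(258.2,281.6,K,M,p[2]+z)-p))
for n,c in (('side',(slice(90,170),slice(130,240))),('scene',(slice(130,220),slice(310,400)))):
    f,d,K,M,s=grab(n); cv2.imwrite(f'pics/{n}4.png',cv2.resize(f[c][:,:,::-1],None,fx=6,fy=6,interpolation=2))
```

```text
[513.14831131 289.16394715 139.07268624] [-6.10645494e-02  9.98133699e-01 -2.63019779e-04 -4.13785839e-04] [ 0.51767118  0.07396488 -1.10366223] 0.12220493833843547 [-0.78451848  1.0476985  -0.9284846 ]
head [ -1.0211865    1.04950576 -19.70138382]
head [  0.32249948   1.04699563 -21.60023046]
```

View pics/wph.png

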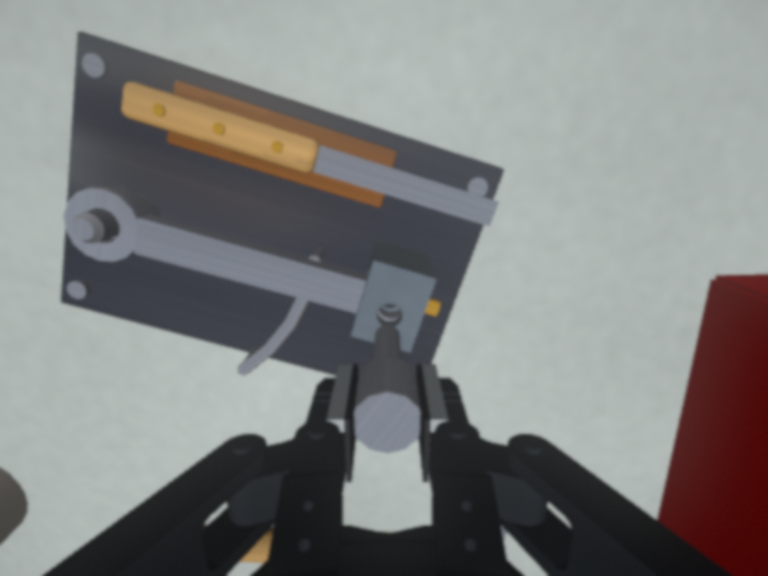

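View pics/side4.png

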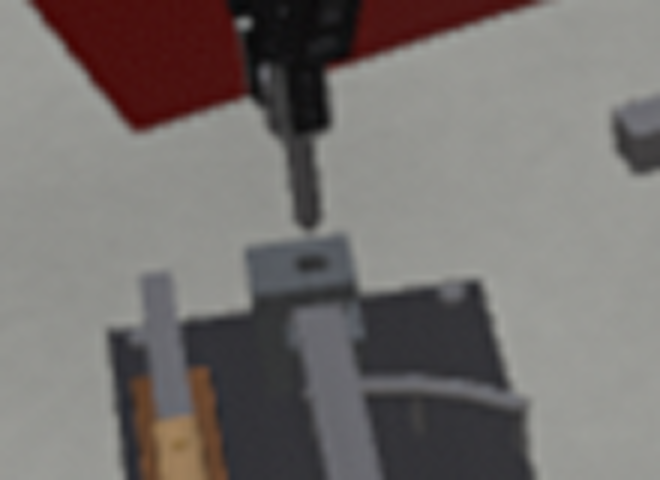

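View pics/scene4.png

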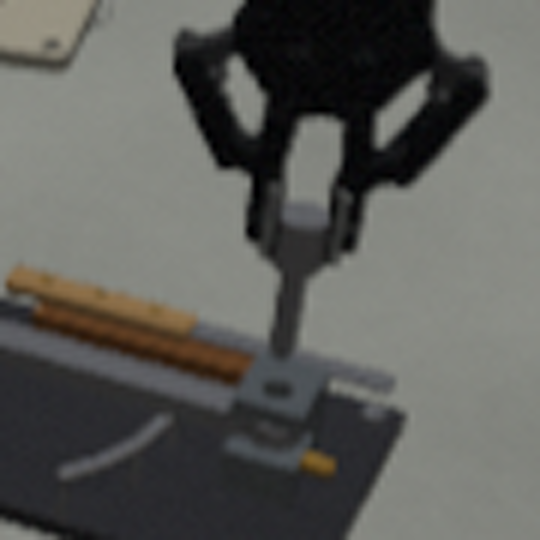

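Run:
```python
from h import *
f,d,K,M=load('wrist')
cv2.imwrite('pics/wphz.png',cv2.resize(f[165:265,215:305,::-1],None,fx=6,fy=6,interpolation=2))
```

```text
(no output)
```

View pics/wphz.png

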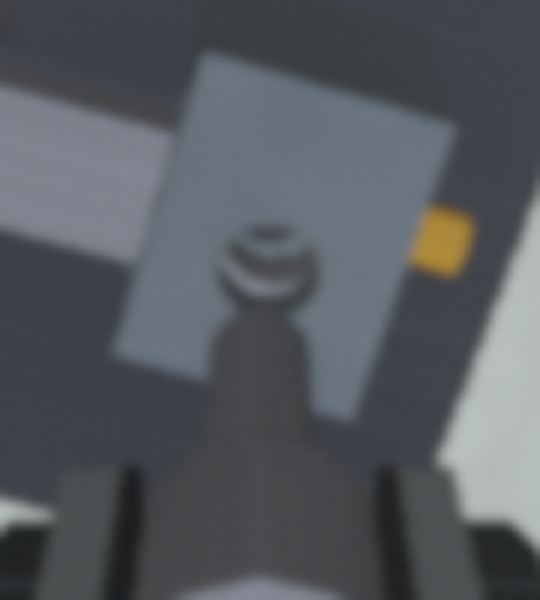

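Run:
```python
from h import *
for n,h,t in (('side',(182,133.7),(181.3,128)),('scene',(356.3,194.7),(357.2,189.5))):
    f,d,K,M=load(n); H=ray(*h,K,M,66); print(n,'hole',H,'line at 84.6',proj([H[0],H[1],84.6],K,M),'obs',t,'mm/px',np.linalg.norm(H-M[:3,3])/K[0,0])
    T=ray(*t,K,M,84.6); print('tip',T)
f,d,K,M=load('wrist');s=readout.get_state();Rm=R.from_quat(s['eef_rot']).as_matrix();p=s['position']
print('hole tool',Rm.T@(ray(259.7,210,K,M,66)-p), p)
for z in (-10,0,10,20): print(z,proj(p+np.array([0,0,z]),K,M))
for n in('side','scene'):
    f,d,K,M=load(n)
    c=(slice(95,140),slice(160,205)) if n=='side' else (slice(160,205),slice(335,380))
    cv2.imwrite(f'pics/{n}5.png',cv2.resize(f[c][:,:,::-1],None,fx=13,fy=13,interpolation=2))
```

```text
side hole [514.37663318 289.38448338  66.        ] line at 84.6 [181.19322006 127.66049453] obs (181.3, 128) mm/px 2.5492080854809136
tip [514.21112199 287.94965068  84.6       ]
scene hole [515.89928948 292.31791521  66.        ] line at 84.6 [357.23493013 189.20160938] obs (357.2, 189.5) mm/px 2.8728555965128653
tip [517.38224244 292.41237038  84.6       ]
hole tool [ 0.55542807  2.46572106 73.72765142] [513.5869529  289.02280724 139.72784525]
-10 [256.0451205  250.86842439]
0 [255.9233888  259.93149079]
10 [255.78640023 270.13044894]
20 [255.63109476 281.69312081]
```

View pics/side5.png

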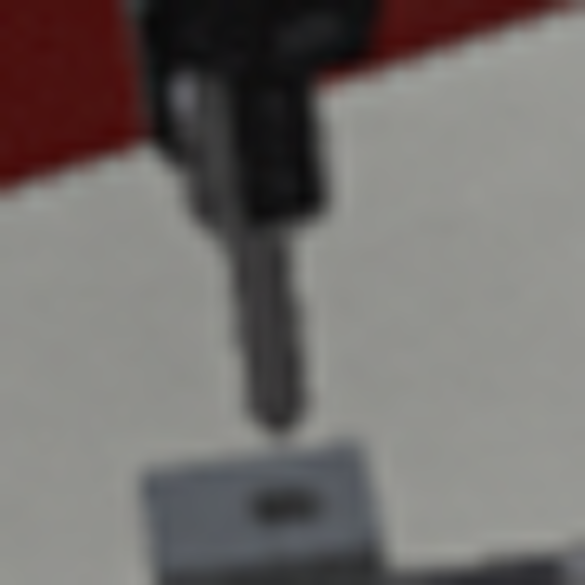

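View pics/scene5.png

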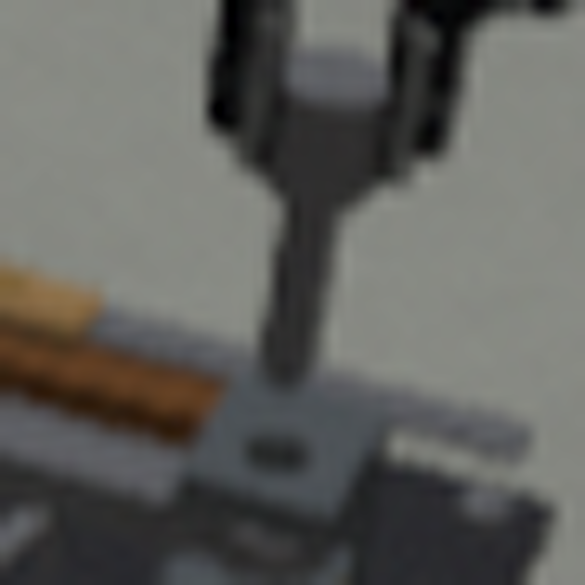

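Request:
jog_arm(moves="0 0 0 0.2 1.1 6 0; 0 0 0 0 0 6 0; 0 0 0 0 0 3 0; 0 0 0 0 0 0 0; 0 0 0 0 0 0 0; 0 0 0 0 0 0 0")

```text
time: 17.93
position: [512.8, 291.2, 124.5]
eef_rot: [-0.062, 0.998, -0.0, 0.0]
force: [0.9, 0.4, -2.0]
grip_width: 21.8
```

Run:
```python
from h import *
f,d,K,M,s=grab('wrist');p=s['position']; print(p,s['force'])
a=cv2.resize(f[180:270,215:305,::-1],(480,480),interpolation=2)
L=[a]
f,d,K,M,s=grab('scene'); L.append(cv2.resize(f[165:205,340:372,::-1],(384,480),interpolation=2)[:,:320])
cv2.imwrite('pics/c6.png',np.hstack(L))
f,d,K,M,s=grab('side'); cv2.imwrite('pics/s6.png',cv2.resize(f[105:145,160:205,::-1],None,fx=13,fy=13,interpolation=2))
print(readout.get_state()['position'])
```

```text
[512.81979552 291.20087401 124.49158849] [ 0.87448222  0.44672056 -1.95637752]
[512.88428395 291.27794251 124.68408992]
```

View pics/c6.png

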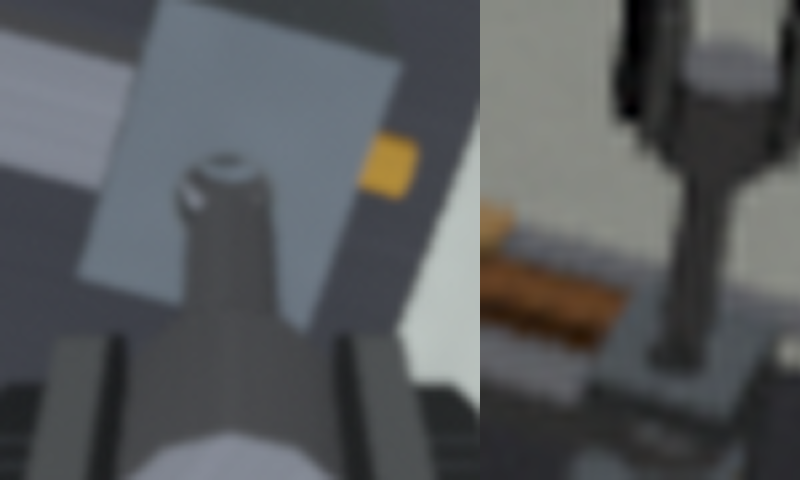

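View pics/s6.png

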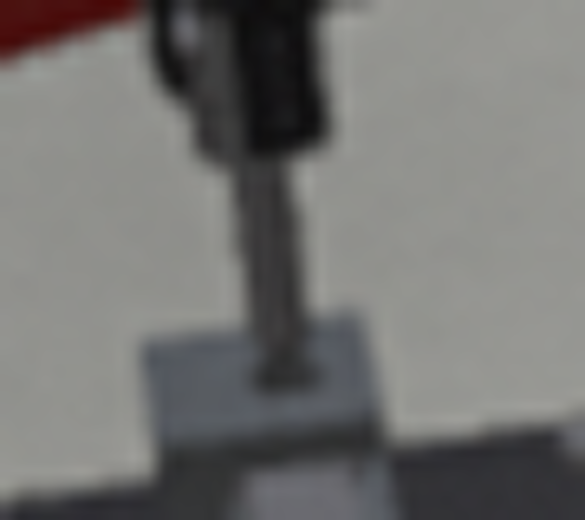

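Request:
jog_arm(moves="0 0 0 -0.3 -0.6 0 0; 0 0 0 0 0 4 0; 0 0 0 0 0 4 0; 0 0 0 0 0 3 0; 0 0 0 0 0 0 0; 0 0 0 0 0 0 0")

```text
time: 18.58
position: [513.0, 290.6, 113.1]
eef_rot: [-0.062, 0.998, -0.0, -0.0]
force: [0.3, -0.1, -1.3]
grip_width: 21.3
```

Run:
```python
from h import *
f,d,K,M,s=grab('wrist');p=s['position']; print(p,s['force'],s['torque'])
cv2.imwrite('pics/c7.png',cv2.resize(f[180:270,215:305,::-1],(540,540),interpolation=2))
```

```text
[512.96459566 290.56487085 113.08791044] [ 0.29410834 -0.14258982 -1.33644518] [0.00716295 0.0331709  0.05339319]
```

View pics/c7.png

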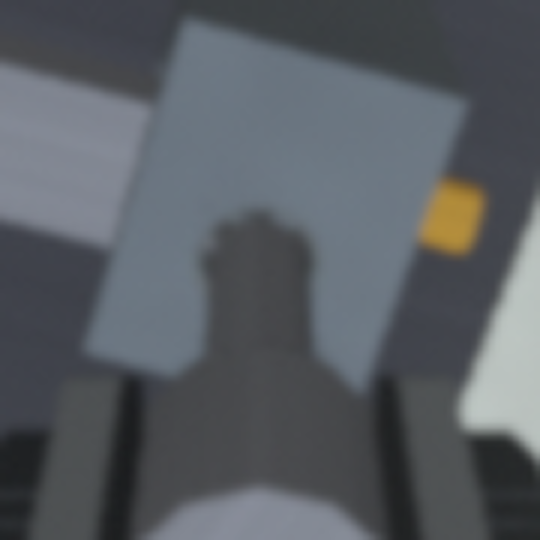

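Request:
jog_arm(moves="0 0 0 0 0 3 0; 0 0 0 0 0 3 0; 0 0 0 0 0 3 0; 0 0 0 0 0 3 0; 0 0 0 0 0 0 0")

```text
time: 19.05
position: [512.8, 290.5, 100.6]
eef_rot: [-0.062, 0.998, -0.0, -0.001]
force: [0.4, -0.3, -1.0]
grip_width: 21.2
```

Run:
```python
from h import *
s=readout.get_state(); print(s['position'],s['force'],s['torque'])
```

```text
[512.7970716  290.50363423 100.6480726 ] [ 0.37910946 -0.33182302 -1.00651751] [-0.06097061  0.04397852  0.07366744]
```

Tip now inside the bar hole (z≈46), no contact. Continue.

Request:
jog_arm(moves="0 0 0 0 0 3 0; 0 0 0 0 0 3 0; 0 0 0 0 0 3 0; 0 0 0 0 0 0 0; 0 0 0 0 0 3 0; 0 0 0 0 0 0 0")

```text
time: 19.55
position: [513.0, 290.6, 89.0]
eef_rot: [-0.062, 0.998, -0.0, -0.0]
force: [-0.0, -0.4, -1.0]
grip_width: 21.5
```

Run:
```python
from h import *
s=readout.get_state(); print(s['position'],s['force'],s['torque'])
```

```text
[512.99268352 290.59013511  88.97247752] [-0.02036723 -0.39174711 -1.02833885] [-0.01891708 -0.01259464  0.01238659]
```

Request:
jog_arm(moves="0 0 0 0 0 3 0; 0 0 0 0 0 3 0; 0 0 0 0 0 2 0; 0 0 0 0 0 2 0; 0 0 0 0 0 0 0; 0 0 0 0 0 0 0")

```text
time: 20.05
position: [512.8, 289.9, 79.0]
eef_rot: [-0.061, 0.998, -0.001, -0.0]
force: [-0.1, -5.4, -0.8]
grip_width: 21.3
```

Run:
```python
from h import *
s=readout.get_state(); print(s['position'],s['force'],s['torque'])
```

```text
[512.78225295 289.91658713  79.00311657] [-0.07351982 -5.37977622 -0.78546926] [-1.36529943  0.1212832   0.05373229]
```

Request:
jog_arm(moves="0 0 0 0 0 2 0; 0 0 0 0 0 2 0; 0 0 0 0 0 1.5 0; 0 0 0 0 0 1.5 0; 0 0 0 0 0 0 0; 0 0 0 0 0 0 0")

```text
time: 20.55
position: [512.7, 289.9, 71.9]
eef_rot: [-0.061, 0.998, -0.001, -0.001]
force: [0.1, -5.3, -3.5]
grip_width: 21.4
```

Run:
```python
from h import *
s=readout.get_state(); print(s['position'],s['force'],s['torque'])
```

```text
[512.73502458 289.92985806  71.85172515] [ 0.14306387 -5.257633   -3.45994668] [-1.36728709  0.02020618 -0.01120484]
```

Request:
jog_arm(moves="0 0 0 0 0 1 0; 0 0 0 0 0 0.5 0; 0 0 0 0 0 0 0; 0 0 0 0 0 0 0")

```text
time: 20.88
position: [513.0, 290.0, 71.2]
eef_rot: [-0.061, 0.998, -0.001, -0.0]
force: [-1.7, -6.1, 4.7]
grip_width: 21.4
```

Run:
```python
from h import *
s=readout.get_state(); print(s['position'],s['force'],s['torque'])
f,d,K,M,s=grab('side'); a=cv2.resize(f[110:150,160:205,::-1],(400,356),interpolation=2)
f,d,K,M,s=grab('scene'); b=cv2.resize(f[165:205,335:380,::-1],(400,356),interpolation=2)
cv2.imwrite('pics/c8.png',np.hstack([a,b]))
```

```text
[513.04109719 289.98265151  71.16643546] [-1.67785833 -6.06425744  4.69312115] [-1.55806506e+00  3.62334216e-01 -9.84059920e-04]
```

View pics/c8.png

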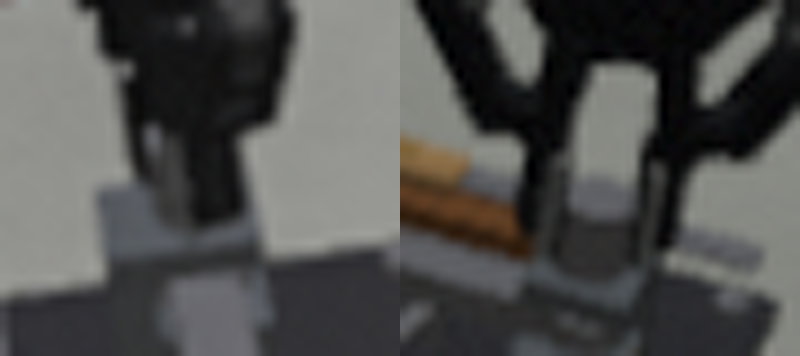

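Request:
jog_arm(moves="0 0 0 0 0 1 0; 0 0 0 0 0 1 0; 0 0 0 0 0 0.5 0; 0 0 0 0 0 0 0; 0 0 0 0 0 0 0")

```text
time: 21.4
position: [513.1, 290.0, 70.4]
eef_rot: [-0.061, 0.998, -0.0, 0.001]
force: [-7.4, -8.6, 20.4]
grip_width: 21.3
```

Request:
jog_arm(moves="0 0 0 0 0 0 0.4; 0 0 0 0 0 0 0.6; 0 0 0 0 0 0 0.6; 0 0 0 0 0 0 0.6; 0 0 0 0 0 -15 0.6; 0 0 0 0 0 -40 0.6; 0 0 0 0 0 -30 0.6; 0 0 0 0 0 0 0.6")

```text
time: 22.07
position: [515.4, 291.9, 159.3]
eef_rot: [-0.062, 0.998, 0.002, 0.004]
force: [-1.2, 0.4, 0.4]
grip_width: 51.2
```

Request:
jog_arm(moves="0 0 0 -40 0 0 0.6; 0 0 0 0 0 0 0.6; 0 0 0 0 0 0 0.6")

```text
time: 22.32
position: [554.0, 295.7, 152.3]
eef_rot: [-0.061, 0.998, 0.0, -0.0]
force: [-0.2, -0.4, -0.2]
grip_width: 51.2
```

Run:
```python
from h import *
f,d,K,M,s=grab('wrist');p=s['position']; print(p,s['force']);save(f,'wend')
P=cloud(d,K,M)
c=P[...,:2]-np.array([513.5,290]);m=(np.hypot(c[...,0],c[...,1])<40)&(P[...,2]>50)
print([(int(b),int(k)) for k,b in zip(*np.histogram(P[m][:,2],np.arange(50,110,2))) if k>10])
mm=(m&(P[...,2]>80)).astype(np.uint8);cs,_=cv2.findContours(mm,cv2.RETR_EXTERNAL,cv2.CHAIN_APPROX_NONE)
k=max(cs,key=cv2.contourArea);q=np.array([ray(u,v,K,M,92)[:2] for u,v in k[:,0]],np.float32);print(cv2.fitEllipse(q))
f,d,K,M,s=grab('side'); a=cv2.resize(f[110:150,160:205,::-1],(400,356),interpolation=2)
f,d,K,M,s=grab('scene'); b=cv2.resize(f[165:205,335:380,::-1],(400,356),interpolation=2)
cv2.imwrite('pics/c9.png',np.hstack([a,b]))
```

```text
[553.9669121  295.66929058 152.27519114] [-0.24791039 -0.3729712  -0.15779479]
[(50, 337), (60, 13), (62, 517), (64, 941), (66, 12), (68, 15), (72, 12), (74, 11), (78, 16), (80, 11), (82, 16), (84, 16), (88, 270), (90, 557)]
((677.22119140625, 309.1925964355469), (116.75663757324219, 181.87974548339844), 4.689434051513672)
```

View pics/c9.png

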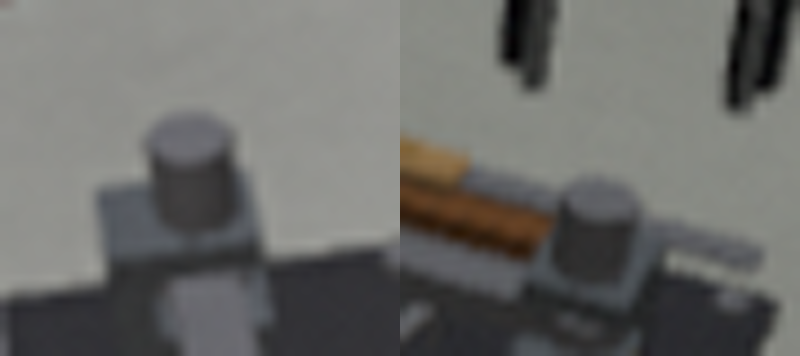

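View pics/wend.png

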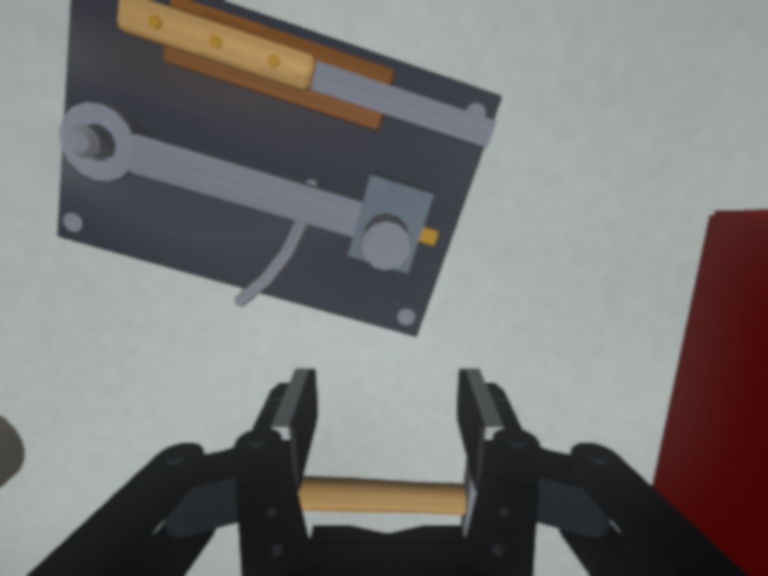

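Run:
```python
from h import *
for n in('wrist','side','scene'):
    f,d,K,M=load(n);P=cloud(d,K,M)
    c=P[...,:2]-np.array([513.5,290]);r=np.hypot(c[...,0],c[...,1])
    h=P[(r<30)&(P[...,2]>86)&(P[...,2]<96)]; t=P[(r<34)&(P[...,2]>61)&(P[...,2]<68)]
    nrm=[]
    for q in (h,t):
        A=np.c_[q[:,:2]-q[:,:2].mean(0),np.ones(len(q))];nrm.append(np.linalg.lstsq(A,q[:,2],rcond=None)[0])
    print(n,len(h),len(t),h.mean(0).round(2),np.median(h[:,2])-np.median(t[:,2]),np.round(nrm,3).tolist())
```

```text
wrist 841 1476 [513.98 290.72  90.25] 26.048840631078946 [[0.011, -0.002, 90.25], [0.005, 0.002, 64.233]]
side 62 116 [514.62 288.32  91.43] 26.275406224941605 [[0.08, 0.184, 91.432], [-0.005, 0.059, 65.569]]
scene 42 72 [516.24 291.49  89.55] 26.015919604607063 [[-0.029, -0.006, 89.552], [-0.009, -0.015, 63.974]]
```

Run:
```python
from h import *
f,d,K,M=load('wrist');P=cloud(d,K,M)
c=P[...,:2]-np.array([487,134.4]);r=np.hypot(c[...,0],c[...,1]);q=P[(r>11)&(r<19)&(P[...,2]>44)&(P[...,2]<60)];print(len(q),np.median(q,0))
from bench import close_job
print(close_job(), readout.get_state()['time'])
```

```text
1178 [485.49408412 136.47989593  51.34168374]
the job is handed in; nothing more can be done
the job is handed in; nothing more can be done
```

I fitted the bar and the pin and handed the job in at about 22.5 s of the 61 s. The judge gave no verdict.

**Bar:** I threaded the big eye onto the post and lowered it to the shoulder. I then swung the bar into the fork until the force showed it against the stop, and released it with the jaws part open to clear the knife.

**Pin:** I drew the long headed pin from the rack and pushed it down through fork and bar. It went past the plunger until the force reached about 20 N, then I let go and moved clear.

**Last checks:**
- **Head height:** the head's top is 26.05 mm above the fork's top in the wrist camera (26.0 in scene, 26.3 in side). The head is 26 mm tall, so it is fully home.
- **Uprightness:** the wrist camera shows the head tilted about 0.01 rad against the fork.
- **Pin position:** its axis is within about 1 mm of the fork-hole position I measured earlier.
- **Eye:** its top reads z = 51.3 mm, against 52 mm when resting on the shoulder. The wrist camera reads 1 to 2 mm low.
- **Other things:** I never went near the mug, the hammer, the tin or the other two pins. I did not re-measure their positions at the end.

**Disagreements:**
- **Wrist camera scale:** it read the 160 mm spacings of post to hole and of the bar's own holes about 2% short.
- **Camera positions:** the cameras differed by 2 to 3 mm on absolute position. A few points first picked by eye differed by more, up to 15 mm. For the fits I relied on relative views and the force readings.
- **Side camera tilt:** its fit of the head top came out tilted by up to 0.18 rad. It rested on only 62 coarse points and the other two cameras contradict it, so I discounted it.

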